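Unload the washed batch

ROBOT

A 6-joint arm with a two-finger parallel gripper is mounted at the origin on the work surface. World frame = base frame: x ahead of the robot, y to its left, z up, the work surface at z = 0. Lengths are in mm, angles in degrees, forces in N, time in s.
With the tool pointing down it reaches from about 425 to 1125 mm from the base axis. Payload 14.9 kg.
Tool frame: the origin (TCP) lies at the very end of the fingers, on their centre line; the grasp point (between the pads) lies 19 mm behind it; z points along the fingers, y is the line along which they close (so a half turn about z gives the same grasp; the last joint's range is limited). The gripper opens to 91 mm and grips with 3 to 60 N. Pads are 32 mm wide; open, the fingers measure 118 mm over their backs; the gripper's body (76 mm by 178 mm) begins 60 mm behind the grasp point.
Start: joints at [70.571, 21.709, 99.362, -0, 58.929, -1.908], TCP at [210.747, 667.536, 213.932] pointing down, gripper open.
Joint ranges: [-158.91, 158.91], [-42.39, 125.64], [0.06, 152.35], [-60.88, 240.88], [17.5, 164.5], [-176.32, 176.32]. Speed limits (degrees/s): [108.29, 108.29, 136.94, 180, 180, 180].

INTERFACE

Orientations are given as a 3x3 rotation matrix whose columns are the frame's x, y, z axes.
In Python, from plant import env, viewer gives the robot as it stands.
- The arm moves only by the tool send_rows, never from a script. Its argument "moves" is a list of rows, each a list of 4 numbers: the shift along the world's x, y, z in mm, then the turn about the world's z in degrees. In form: [[dx, dy, dz, spin], ...]. A call has 1 to 10 rows; each row is the pose to reach, as a shift and turn from the pose commanded when the call began; what a row does not reach only later rows make up. A row lasts 1/12 s, in which the tool goes at most 41.7 mm and 7.16 degrees, less where a joint would pass 70% of its speed; a pose out of reach is approached as far as the arm can. A call with a gripper value outside its range is refused whole. "gripper" is the opening, from 0 (shut) to 1 (fully open), set as the call begins (left out, the last holds). The fingers move at their own pace and stop on an object; "grip_force" is the grip in N (left out, the last holds). Time passes only in rows, so rows that repeat a pose let the fingers close. It gives the time, the measured TCP pose, the force, the opening and the grip force at its end, in the units of the state.
- env.read_state(): the state, without advancing time (a new reading comes with each control period).
- viewer.capture(name): name is "scene" or "top" or "wrist"; returns (picture, depth): 400x640x3 uint8, blue, green, red; 400x640 float32, mm along the optical axis (not along the pixel's ray), 0 where there is no reading.
- viewer.get_calibration(name): a dict with "K" (3x3 intrinsics, pixels), "rvec" (rotation vector, rad) and "tvec" (3), from world to camera coordinates, as OpenCV has them. Camera axes: x right, y down, z forward; pixel columns grow to the right and rows downward; lengths in mm; the calibration is good to about 2 mm. A picture is of the moment at which its call begins: read the wrist's pose just before it. get_calibration takes no time and is no camera call; for the wrist camera it gives the pose at the moment of the call.
- env.hand_in(): hands the job in; it is judged then, once.
The state is a dict: "clock": time; "joint_pos": joint angles; "qvel": joint speeds; "tau": joint torques, N m; "tool_pos": TCP position; "ee_rot": TCP orientation; "force": force on the tool from outside, world axes, zero at the start; "ft_torque": the same for the moment, N m; "grip_width": finger opening in mm; "finger_force": force on a finger pad.
Only numpy, scipy, OpenCV 4.12 (cv2) and the standard library are available. Lean on these libraries where they do the work, as an engineer would, in place of code of your own. Each camera call takes 0.05 s, during which the arm holds its last target. There are 200 camera calls.

TASK

Unload the washed batch: tip the steel blocks out of the blue tote into the orange tray, then bring the tote back upright and heft it, clear of the bench and still, to feel whether any remain; tip again until it hefts empty, then set it upright on its grey mat. Stand every cream plate from the drain bars on edge in a slot of the green rack, one to a slot, and leave the other things on the bench where they are.

Things in the scene. Friction and masses are not known exactly. Their poses are not given: they have to be found in the camera images.
- tote: blue hopper-front wash tote 131 x 66 x 69 mm, open on top, 180 g empty. Origin at its underside; +x to the pouring front, z up. Upright parallel side walls, outside faces at y = +-33 mm, 68 mm high, run from x = -50 (back wall) to x = +14 mm: grip it across them. From x = 12 mm the front wall rises forward at 44 degrees from the floor
- tote_lip (a point): middle of the tote's pouring edge, at x = 80, z = 69 mm of the tote; cheeks 27 mm high run along both sides of the sloped front wall. Friction of the blocks on it is 0.48 to 0.78, so the tote must be tipped forward by some 70 to 85 degrees for all to slide out
- mat: grey rubber mat 170 x 150 x 4 mm lying fixed on the bench, place of the tote; origin at the centre of its underside
- tray: orange kit tray 200 (x) x 170 (y) x 45 mm, walls and floor 4 mm, 0.8 kg, loose on the bench; origin at the centre of its underside, z up
- drain: fixed drain stand: drip pan 310 (x) x 120 x 6 mm with two steel bars along x, 8 mm thick, at y = +-16 mm, tops 45 mm above the bench; origin at the centre of the underside
- rack: fixed green drying rack: base 131 (x) x 90 (y) x 12 mm with six fins 11 mm thick, 44 mm long (along y) and 34 mm high (tops 46 mm above the bench), 24 mm apart along x, which leave five slots 13 mm wide running along y, centred at x = -48, -24, 0, 24, 48 mm, their floor 12 mm above the bench; origin at the centre of the underside, z up
- block0: steel carriage block 26 (x) x 24 (y) x 20 mm with a groove across the top, 70 g; origin at the centre of its underside. Three to five are present, in the tote at the start
- block1: steel carriage block 26 (x) x 24 (y) x 20 mm with a groove across the top, 70 g; origin at the centre of its underside. Three to five are present, in the tote at the start
- block2: steel carriage block 26 (x) x 24 (y) x 20 mm with a groove across the top, 70 g; origin at the centre of its underside. Three to five are present, in the tote at the start
- block3: steel carriage block 26 (x) x 24 (y) x 20 mm with a groove across the top, 70 g; origin at the centre of its underside. Three to five are present, in the tote at the start
- block4: steel carriage block 26 (x) x 24 (y) x 20 mm with a groove across the top, 70 g; origin at the centre of its underside. Three to five are present, in the tote at the start
- plate0: flat cream printed side plate 62 (x) x 60 (y) x 8 (z) mm, 36 to 59 g, with dark bores and full-round edges at both x ends; origin at the centre of its underside, z normal to the plate. Lies flat on the drain bars, y across them, its 60 mm width overhanging them by 10 mm on each side: grip it there, across y. Three or four are present
- plate1: flat cream printed side plate 62 (x) x 60 (y) x 8 (z) mm, 36 to 59 g, with dark bores and full-round edges at both x ends; origin at the centre of its underside, z normal to the plate. Lies flat on the drain bars, y across them, its 60 mm width overhanging them by 10 mm on each side: grip it there, across y. Three or four are present
- plate2: flat cream printed side plate 62 (x) x 60 (y) x 8 (z) mm, 36 to 59 g, with dark bores and full-round edges at both x ends; origin at the centre of its underside, z normal to the plate. Lies flat on the drain bars, y across them, its 60 mm width overhanging them by 10 mm on each side: grip it there, across y. Three or four are present
- plate3: flat cream printed side plate 62 (x) x 60 (y) x 8 (z) mm, 36 to 59 g, with dark bores and full-round edges at both x ends; origin at the centre of its underside, z normal to the plate. Lies flat on the drain bars, y across them, its 60 mm width overhanging them by 10 mm on each side: grip it there, across y. Three or four are present
- gear: white toothed wheel with a hub, 66 mm wide, 37 mm high; leave alone; origin at the centre of its underside
- pod: round white motor pod with an orange band, 77 mm wide, 68 mm high; leave alone; origin at the centre of its underside
- spool: brass pinion 30 mm wide, 22 mm high; leave alone; origin at the centre of its underside
- driver: screwdriver, lying; leave alone; origin at the centre of its underside
- carabiner: steel snap ring 70 mm long, lying; leave alone; origin at the centre of its underside
- spray: small clear bottle with a blue cap, 48 mm wide, 100 mm high; leave alone; origin at the centre of its underside
There are look-alikes about, which are no part of the job. What is shaped like the plate0 but turquoise is not meant.

How it is judged (in metres and radians):
On the way, in this order (a step that is already met when the one before it is completed fails the run):
1. the tote is tipped well over (past 60 degrees) above the tray (angle between tote's own z axis and vertical above 1.05 rad and horizontal distance between tote and tray below 0.2 m and height (world z) of tote above 0.06 m), for 0.2 s.
2. the emptied tote is hefted: held upright (within 25 degrees), its bottom over 30 mm above the bench and still for half a second, with no block left in it (angle between tote's own z axis and vertical below 0.44 rad and height (world z) of tote above 0.03 m and linear speed of tote below 0.03 m/s and contact force between the fingers and tote above 0.5 N and (distance between block0 and tote above 0.12 m or z of block0 in the frame of tote below -0.01 m) and (distance between block1 and tote above 0.12 m or z of block1 in the frame of tote below -0.01 m) and (distance between block2 and tote above 0.12 m or z of block2 in the frame of tote below -0.01 m) and (distance between block3 and tote above 0.12 m or z of block3 in the frame of tote below -0.01 m) and (distance between block4 and tote above 0.12 m or z of block4 in the frame of tote below -0.01 m)), for 0.5 s.
At the end, for the whole second after the job is handed in: every block present lies at rest inside the tray; every plate present stands on edge (within 20 degrees of upright) down in a slot of the rack, within 30 mm of the middle of the slot along its length; the tote stands flat on the mat, its origin within 60 mm of the mat's centre (x of block0 in the frame of tray between -0.1 and 0.1 m and y of block0 in the frame of tray between -0.085 and 0.085 m and z of block0 in the frame of tray between -0.005 and 0.06 m and linear speed of each of block0, block1, block2, block3, block4, plate0, plate1, plate2, plate3, tote below 0.03 m/s and x of block1 in the frame of tray between -0.1 and 0.1 m and y of block1 in the frame of tray between -0.085 and 0.085 m and z of block1 in the frame of tray between -0.005 and 0.06 m and x of block2 in the frame of tray between -0.1 and 0.1 m and y of block2 in the frame of tray between -0.085 and 0.085 m and z of block2 in the frame of tray between -0.005 and 0.06 m and x of block3 in the frame of tray between -0.1 and 0.1 m and y of block3 in the frame of tray between -0.085 and 0.085 m and z of block3 in the frame of tray between -0.005 and 0.06 m and x of block4 in the frame of tray between -0.1 and 0.1 m and y of block4 in the frame of tray between -0.085 and 0.085 m and z of block4 in the frame of tray between -0.005 and 0.06 m and x of plate0 in the frame of rack between -0.065 and 0.065 m and y of plate0 in the frame of rack between -0.03 and 0.03 m and z of plate0 in the frame of rack between 0.034 and 0.055 m and angle between each of plate0, plate1, plate2, plate3's own z axis and vertical above 1.22 rad and x of plate1 in the frame of rack between -0.065 and 0.065 m and y of plate1 in the frame of rack between -0.03 and 0.03 m and z of plate1 in the frame of rack between 0.034 and 0.055 m and x of plate2 in the frame of rack between -0.065 and 0.065 m and y of plate2 in the frame of rack between -0.03 and 0.03 m and z of plate2 in the frame of rack between 0.034 and 0.055 m and x of plate3 in the frame of rack between -0.065 and 0.065 m and y of plate3 in the frame of rack between -0.03 and 0.03 m and z of plate3 in the frame of rack between 0.034 and 0.055 m and horizontal distance between tote and mat below 0.06 m and angle between tote's own z axis and vertical below 0.05 rad and height (world z) of tote below 0.012 m); the robot touches nothing.
It fails at once if a bystander (gear, motor pod, pinion, screwdriver, snap ring, bottle) is shifted by more than 30 mm (distance of any of gear, pod, spool, driver, carabiner, spray from where it was at the start of the episode above 0.03 m).
Of block0, block1, block2, block3, block4 only 3 to 5 are there at a start; the rules pass over those that are not, and their reading is None.
Of plate0, plate1, plate2, plate3 only 3 to 4 are there at a start; the rules pass over those that are not, and their reading is None.
At some moment in a run one of tote, tray may be knocked a few centimetres aside while the robot is not near it.
It also fails if it takes over 210 s, if anything falls off the work surface, if the arm or the gripper's body presses on something with over 40 N, if the wrist force passes 120 N, or if a joint passes its speed limit or range.

## Working session

There is one attempt and no reset: what is moved stays moved. The work goes in short steps, Python scripts to look and compute and a tool call to move; the robot and the scene stay as the last step left them, time stands still between calls to the robot, and variables do not carry over. Pictures are saved under pics/ and viewed, at most 14 in all, crops included, and the job is handed in when it is done.

Besides the shell and the picture viewer there is one more tool, called after ">>>" by a JSON object that holds its "op" and its "data". send_rows: Moves the arm, as the interface text tells. Its arguments: {"type":"object","properties":{"moves":{"type":"array","items":{"type":"array","items":{"type":"number"}}},"gripper":{"type":"number"},"grip_force":{"type":"number"}},"required":["moves"]}

```bash
ls; mkdir -p pics
cat > h.py <<'E'
from plant import env, viewer
import numpy as np, cv2
def cal(n):
    c=viewer.get_calibration(n); R,_=cv2.Rodrigues(np.array(c["rvec"],float)); return np.array(c["K"]),R,np.array(c["tvec"],float).ravel()
def ray(c,uv,z):
    K,R,t=c; uv=np.atleast_2d(uv).astype(float)
    d=(np.c_[uv,np.ones(len(uv))]@np.linalg.inv(K).T)@R; o=-R.T@t
    return o+d*((z-o[2])/d[:,2])[:,None]
def cloud(n):
    c=cal(n); im,dp=viewer.capture(n); K,R,t=c
    v,u=np.mgrid[:400,:640]; p=(np.stack([u,v,np.ones_like(u)],-1)@np.linalg.inv(K).T)*dp[...,None]
    w=(p-t)@R; w[dp==0]=np.nan
    return im,w,c
def st():
    s=env.read_state(); print({k:np.round(s[k],2).tolist() for k in("clock","tool_pos","force","grip_width","finger_force")}); return s
E
python3 - <<'E'
from h import *
s=st(); print(s["ee_rot"])
for n in("scene","top","wrist"):
    c=cal(n); im,_=viewer.capture(n); cv2.imwrite(f"pics/a_{n}.png",im); print(n,-c[1].T@c[2],c[1][2],c[0][0,0])
E
```

```text
pics
{'clock': 0.0, 'tool_pos': [210.64, 667.16, 213.3], 'force': [-0.43, 0.33, 0.2], 'grip_width': 91.15, 'finger_force': 0.0}
[[-9.53600468e-01  3.01074777e-01 -3.54552109e-04]
 [ 3.01074984e-01  9.53599933e-01 -1.01082947e-03]
 [ 3.37656094e-05 -1.07067423e-03 -9.99999426e-01]]
scene [1416.20042174  564.29202227 1215.52991971] [-0.57878902 -0.35298198 -0.7351238 ] 436.1948023322457
top [ 312.41993772   33.83244464 1448.80644902] [ 0.15348551  0.00463035 -0.98814005] 501.5641557549506
wrist [137.78364734 690.75378288 385.23069938] [ 0.25405241 -0.08097716 -0.96379462] 280.5293419147889
```

View pics/a_top.png

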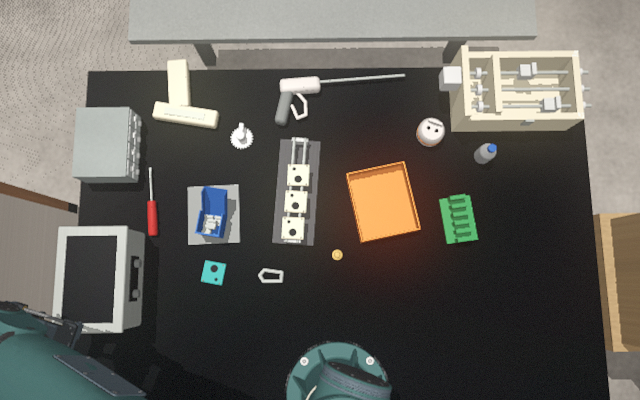

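View pics/a_scene.png

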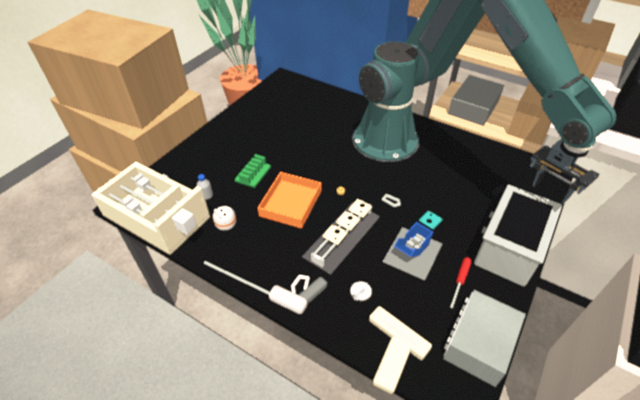

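```bash
cat >> h.py <<'E'
def masks(im):
    h=cv2.cvtColor(im,cv2.COLOR_BGR2HSV); H,S,V=h[...,0],h[...,1],h[...,2]
    return dict(tote=(H>105)&(H<125)&(S>120)&(V>60),tray=(H>5)&(H<22)&(S>120)&(V>100),rack=(H>50)&(H<78)&(S>100)&(V>60),
      cream=(H>15)&(H<35)&(S>15)&(S<80)&(V>170),turq=(H>80)&(H<95)&(S>120))
def rect(m,c,z,off=(0,0)):
    cs,_=cv2.findContours(m.astype(np.uint8),cv2.RETR_EXTERNAL,cv2.CHAIN_APPROX_NONE)
    out=[]
    for k in cs:
        if cv2.contourArea(k)<80: continue
        p=ray(c,k[:,0]+np.array(off),z)[:,:2].astype(np.float32); r=cv2.minAreaRect(p); out.append((np.round(r[0],1),np.round(r[1],1),round(r[2],1)))
    return out
E
python3 - <<'E'
from h import *
im,w,c=cloud("top"); m=masks(im)
for n,z in(("tote",60),("tray",45),("rack",46),("cream",53),("turq",8)):
    for r in rect(m[n],c,z): print(n,r)
W=w.copy()
for uv in ((205,190),(215,187),(228,192),(214,200),(212,222),(198,232),(225,235)): print(uv,np.round(w[uv[1],uv[0]]))
cr=im[150:290,170:350]; cv2.imwrite("pics/b.png",cv2.resize(cr,None,fx=4,fy=4,interpolation=cv2.INTER_CUBIC))
np.save("top0.npy",w); cv2.imwrite("pics/top0.png",im)
E
```

```text
tote (array([502. , 342.4]), array([ 79.7, 136.4]), 82.0)
tray (array([ 529.5, -133.4]), array([205. , 177.3]), 11.5)
rack (array([ 478.2, -344.4]), array([134.1,  91. ]), 7.6)
cream (array([455. , 120.3]), array([62.3, 63.7]), 86.2)
cream (array([529.5, 112. ]), array([62.9, 63.5]), 85.8)
cream (array([606.3, 104.6]), array([62.6, 60.9]), 89.4)
cream (array([985.4, 166. ]), array([ 37.9, 385.2]), 0.3)
cream (array([ 995.6, -184.7]), array([304.8,  19.1]), 90.0)
cream (array([ 827.2, -684.6]), array([681.9, 474.7]), 50.2)
cream (array([856.5, 660.3]), array([638. , 628.7]), 5.1)
turq (array([333.7, 348.7]), array([64.4, 64.3]), 79.3)
(205, 190) [561. 364.  67.]
(215, 187) [582. 351.   1.]
(228, 192) [565. 311.   9.]
(214, 200) [535. 341.  55.]
(212, 222) [474. 347.  46.]
(198, 232) [446. 386.  44.]
(225, 235) [440. 318.   4.]
```

View pics/b.png

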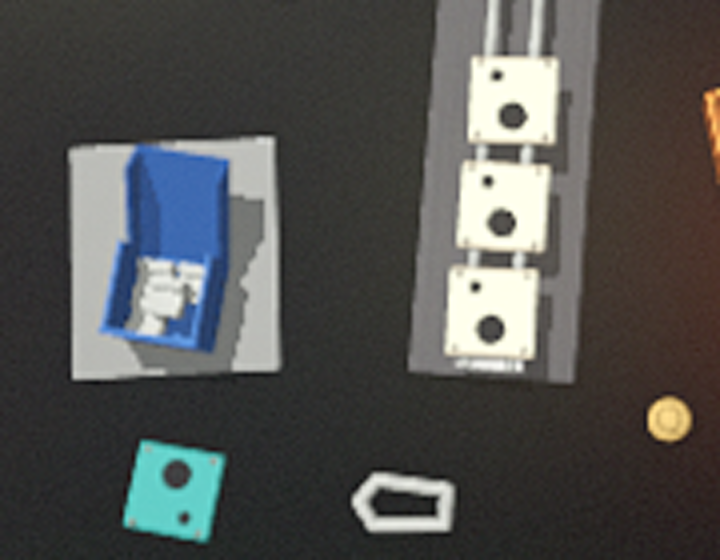

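>>> {"op": "send_rows", "data": {"moves": [[30, -30, 10, 2], [55, -65, 20, 4], [80, -100, 30, 6], [105, -130, 40, 8], [130, -162, 40, 10], [155, -194, 40, 10], [180, -226, 40, 10], [205, -258, 40, 10], [230, -290, 40, 10], [255, -320, 40, 10]]}}

```text
clock: 1.03
tool_pos: [466.6, 345.5, 254.0]
ee_rot: [[-0.991, 0.131, 0.0], [0.131, 0.991, -0.0], [-0.0, -0.0, -1.0]]
force: [0.6, 0.5, 0.3]
grip_width: 91.4
finger_force: 0.0
```

Run:
```python
from h import *
s=st(); print(s["ee_rot"][:,1])
im,w,c=cloud("wrist"); cv2.imwrite("pics/c.png",im); np.save("w1.npy",w)
m=masks(im)["tote"]; p=w[m]; p=p[np.isfinite(p).all(1)]
top=p[(p[:,2]>62)&(p[:,2]<74)]; print(len(p),len(top),cv2.minAreaRect(top[:,:2].astype(np.float32)),np.median(top[:,2]))
```

```text
{'clock': 1.03, 'tool_pos': [466.57, 345.47, 254.03], 'force': [0.61, 0.46, 0.33], 'grip_width': 91.36, 'finger_force': 0.0}
[ 1.30931658e-01  9.91391396e-01 -1.27421833e-05]
3795 855 ((502.1275634765625, 344.4808044433594), (64.45264434814453, 134.71554565429688), 80.23809051513672) 70.18076041050084
```

View pics/c.png

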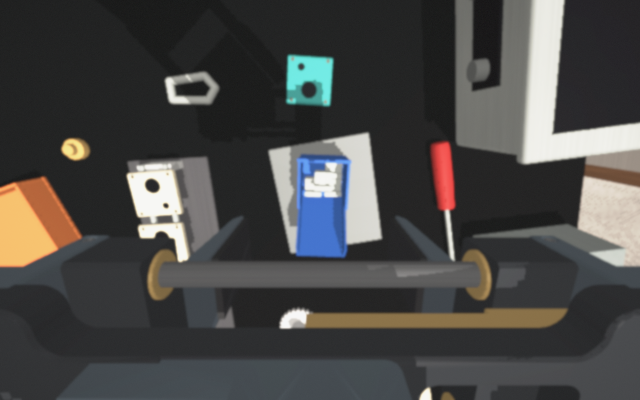

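>>> {"op": "send_rows", "data": {"moves": [[-17, 8, -35, -2], [-17, 8, -75, -2], [-17, 8, -115, -2], [-17, 8, -150, -2], [-17, 8, -180, -2], [-17, 8, -205, -2], [-17, 8, -225, -2], [-17, 8, -240, -2], [-17, 8, -246, -2], [-17, 8, -246, -2]]}}

```text
clock: 1.92
tool_pos: [448.0, 355.1, 6.7]
ee_rot: [[-0.986, 0.165, -0.002], [0.165, 0.986, -0.001], [0.002, -0.002, -1.0]]
force: [0.1, -0.3, -0.6]
grip_width: 91.3
finger_force: 0.0
```

>>> {"op": "send_rows", "data": {"moves": [[0, 0, 0, 0], [0, 0, 0, 0], [0, 0, 0, 0], [0, 0, 0, 0], [0, 0, 0, 0], [0, 0, 0, 0], [0, 0, 0, 0], [0, 0, 0, 0]], "gripper": 0.5, "grip_force": 60}}

```text
clock: 2.58
tool_pos: [449.0, 355.7, 8.8]
ee_rot: [[-0.986, 0.165, 0.001], [0.165, 0.986, 0.0], [-0.0, 0.0, -1.0]]
force: [-2.2, -1.8, 10.2]
grip_width: 65.7
finger_force: 59.9
```

>>> {"op": "send_rows", "data": {"moves": [[0, 0, 5, 0], [0, 0, 10, 0], [0, 0, 15, 0], [0, 0, 20, 0], [0, 0, 20, 0], [0, 0, 20, 0]]}}

```text
clock: 3.08
tool_pos: [448.9, 355.7, 28.3]
ee_rot: [[-0.986, 0.165, 0.001], [0.165, 0.986, 0.0], [-0.001, 0.001, -1.0]]
force: [-0.2, -0.4, -5.2]
grip_width: 65.9
finger_force: 59.9
```

```bash
cat >> h.py <<'E'
def tote(n="wrist",save=None,pr=True):
    im,w,c=cloud(n)
    if save: cv2.imwrite(save,im)
    p=w[masks(im)["tote"]]; p=p[np.isfinite(p).all(1)]
    h=p[:,2]; r=cv2.minAreaRect(p[:,:2].astype(np.float32))
    if pr: print(n,len(p),"z pct",np.round(np.percentile(h,[2,50,98]),0),np.round(p.min(0)),np.round(p.max(0)),r)
    return im,w,c
E
python3 - <<'E'
from h import *
st(); im,w,c=tote("wrist","pics/d.png"); im2,_,_=tote("scene")
cv2.imwrite("pics/d2.png",np.vstack([im[100:400],cv2.resize(im2[170:320,320:640],None,fx=2,fy=2)]))
E
```

```text
{'clock': 3.08, 'tool_pos': [448.93, 355.7, 28.34], 'force': [-0.2, -0.37, -5.21], 'grip_width': 65.91, 'finger_force': 59.94}
wrist 5974 z pct [28. 61. 93.] [420. 317.  25.] [498. 392. 141.] ((460.3869323730469, 355.9069519042969), (69.467529296875, 78.74067687988281), 83.7633056640625)
scene 11105 z pct [-241.   60.  290.] [ -941. -1201.  -391.] [680. 387. 390.] ((-28.57281494140625, -379.460205078125), (1747.201904296875, 960.576171875), 27.006616592407227)
```

View pics/d2.png

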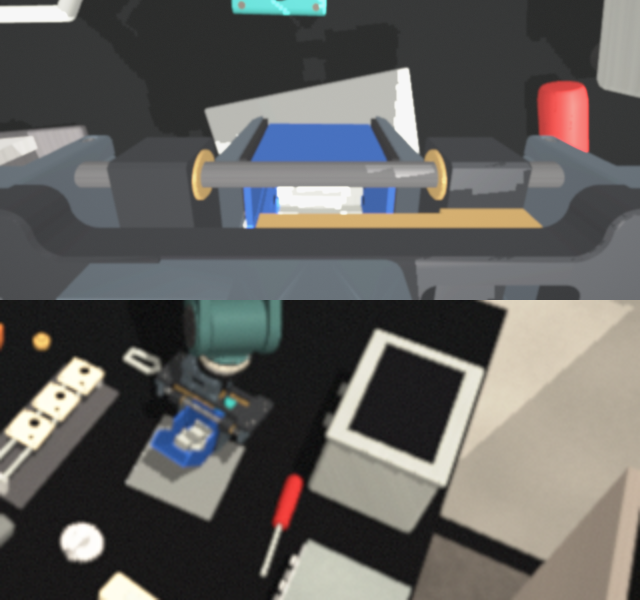

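>>> {"op": "send_rows", "data": {"moves": [[0, 0, 20, 0], [0, 0, 50, 0], [0, -10, 80, 2], [0, -30, 105, 4], [0, -60, 117, 6], [2, -92, 117, 8], [4, -125, 117, 10], [6, -160, 117, 12], [8, -195, 117, 14], [10, -230, 117, 16]]}}

```text
clock: 4.02
tool_pos: [458.3, 124.0, 144.8]
ee_rot: [[-0.993, -0.115, -0.0], [-0.115, 0.993, -0.0], [0.0, -0.0, -1.0]]
force: [0.4, 0.4, -4.6]
grip_width: 66.2
finger_force: 59.9
```

>>> {"op": "send_rows", "data": {"moves": [[0, -35, 0, 1], [0, -70, 0, 2], [1, -105, 0, 3], [2, -140, 0, 4], [3, -175, 0, 5], [4, -205, 0, 5], [5, -235, 0, 5], [6, -257, 0, 5], [6, -270, 0, 5], [6, -272, 0, 5]]}}

```text
clock: 4.85
tool_pos: [464.6, -148.4, 144.7]
ee_rot: [[-0.98, -0.197, -0.0], [-0.197, 0.98, -0.0], [0.0, -0.0, -1.0]]
force: [0.2, 0.3, -4.1]
grip_width: 65.4
finger_force: 59.9
```

Run:
```python
from h import *
st(); im,w,c=tote("wrist"); im2,w2,c2=cloud("scene")
p=w2[masks(im2)["tray"]]; p=p[np.isfinite(p).all(1)]; p=p[(p[:,2]>38)&(p[:,2]<52)&(p[:,1]<0)&(p[:,1]>-280)]; print(cv2.minAreaRect(p[:,:2].astype(np.float32)))
cv2.imwrite("pics/e.png",np.vstack([im[100:400],cv2.resize(im2[120:270,200:520],None,fx=2,fy=2)]))
```

```text
{'clock': 4.85, 'tool_pos': [464.65, -148.39, 144.74], 'force': [0.24, 0.26, -4.09], 'grip_width': 65.43, 'finger_force': 59.94}
wrist 5866 z pct [145. 178. 209.] [ 439. -182.  142.] [ 523. -111.  258.] ((475.4442138671875, -143.3497314453125), (80.83488464355469, 68.94697570800781), 14.125905990600586)
((531.1754760742188, -136.83834838867188), (207.58645629882812, 173.6301727294922), 11.488419532775879)
```

View pics/e.png

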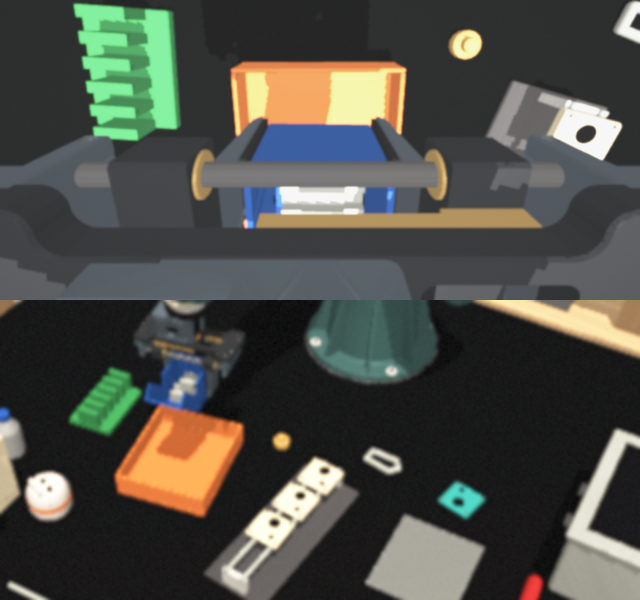

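>>> {"op": "send_rows", "data": {"moves": [[0, 0, 0, 0], [0, 0, 0, 0], [0, 0, 0, 0]], "grip_force": 12}}

```text
clock: 5.2
tool_pos: [464.7, -145.7, 144.9]
ee_rot: [[-0.98, -0.2, -0.0], [-0.2, 0.98, 0.0], [0.0, 0.0, -1.0]]
force: [-0.8, -0.6, -4.9]
grip_width: 66.2
finger_force: 12.0
```

Run:
```python
from h import *
st(); im,w,c=tote("wrist")
```

```text
{'clock': 5.2, 'tool_pos': [464.68, -145.69, 144.88], 'force': [-0.78, -0.64, -4.9], 'grip_width': 66.18, 'finger_force': 11.99}
wrist 5899 z pct [145. 178. 210.] [ 433. -180.  143.] [ 523. -108.  258.] ((475.4922790527344, -140.7462615966797), (80.17103576660156, 69.07615661621094), 14.875185012817383)
```

>>> {"op": "send_rows", "data": {"moves": [[0, 0, 0, 0], [0, 0, 0, 0], [0, 0, 0, 0]], "grip_force": 8}}

```text
clock: 5.5
tool_pos: [464.8, -146.3, 145.0]
ee_rot: [[-0.98, -0.199, 0.0], [-0.199, 0.98, -0.0], [-0.0, -0.0, -1.0]]
force: [-0.1, -0.4, -4.8]
grip_width: 65.9
finger_force: 8.0
```

Run:
```python
from h import *
st(); im,w,c=tote("wrist")
```

```text
{'clock': 5.5, 'tool_pos': [464.79, -146.31, 144.96], 'force': [-0.13, -0.4, -4.77], 'grip_width': 65.87, 'finger_force': 8.0}
wrist 5925 z pct [145. 178. 209.] [ 440. -180.  143.] [ 524. -108.  258.] ((475.8327331542969, -141.3207244873047), (81.39847564697266, 68.68290710449219), 14.818406105041504)
```

>>> {"op": "send_rows", "data": {"moves": [[0, 0, 0, 0], [0, 0, 0, 0], [0, 0, 0, 0]], "grip_force": 6}}

```text
clock: 5.8
tool_pos: [464.7, -146.5, 144.9]
ee_rot: [[-0.98, -0.199, 0.0], [-0.199, 0.98, -0.0], [-0.0, -0.0, -1.0]]
force: [1.9, -0.1, -4.1]
grip_width: 65.9
finger_force: 6.0
```

Run:
```python
from h import *
st(); im,w,c=tote("wrist")
```

```text
{'clock': 5.8, 'tool_pos': [464.74, -146.48, 144.93], 'force': [1.88, -0.11, -4.15], 'grip_width': 65.88, 'finger_force': 6.0}
wrist 8148 z pct [138. 174. 208.] [ 439. -182.  133.] [ 529. -105.  258.] ((480.61370849609375, -141.19419860839844), (87.05064392089844, 70.31989288330078), 11.526494979858398)
```

>>> {"op": "send_rows", "data": {"moves": [[0, 0, 0, 0], [0, 0, 0, 0], [0, 0, 0, 0], [0, 0, 0, 0], [0, 0, 0, 0], [0, 0, 0, 0]]}}

```text
clock: 6.35
tool_pos: [464.8, -146.4, 145.0]
ee_rot: [[-0.98, -0.199, 0.0], [-0.199, 0.98, 0.0], [-0.0, -0.0, -1.0]]
force: [-0.2, -1.1, -4.7]
grip_width: 65.9
finger_force: 6.0
```

Run:
```python
from h import *
st(); im,w,c=tote("wrist"); im2,w2,c2=cloud("scene")
cv2.imwrite("pics/f.png",np.vstack([im[100:400],cv2.resize(im2[120:270,200:520],None,fx=2,fy=2)]))
```

```text
{'clock': 6.35, 'tool_pos': [464.78, -146.45, 144.95], 'force': [-0.2, -1.14, -4.68], 'grip_width': 65.88, 'finger_force': 6.0}
wrist 8797 z pct [142. 174. 207.] [ 436. -182.  130.] [ 532. -104.  208.] ((483.56890869140625, -140.71473693847656), (86.1838607788086, 69.62217712402344), 12.094229698181152)
```

View pics/f.png

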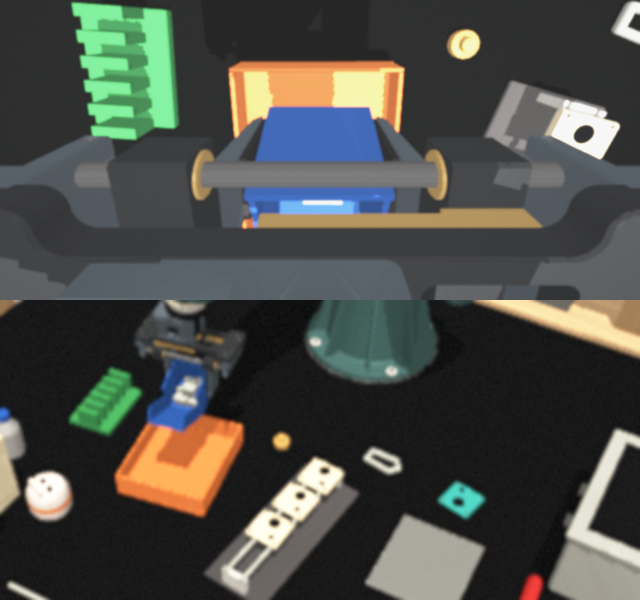

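>>> {"op": "send_rows", "data": {"moves": [[0, 0, 0, 0], [0, 0, 0, 0], [0, 0, 0, 0], [0, 0, 0, 0]], "grip_force": 5}}

```text
clock: 6.78
tool_pos: [464.7, -146.5, 144.9]
ee_rot: [[-0.98, -0.199, -0.0], [-0.199, 0.98, 0.0], [0.0, 0.0, -1.0]]
force: [-0.1, -0.8, -5.3]
grip_width: 66.1
finger_force: 5.0
```

```bash
cat >> h.py <<'E'
def both(name):
    st(); im,w,c=cloud("wrist"); im2,w2,c2=cloud("scene")
    p=w[masks(im)["tote"]]; p=p[np.isfinite(p).all(1)]; print(len(p),np.round(np.percentile(p,[1,50,99],axis=0)))
    cv2.imwrite(name,np.vstack([im[100:400],cv2.resize(im2[120:270,200:520],None,fx=2,fy=2)])); return im,w,im2,w2
E
python3 - <<'E'
from h import *
both("pics/g.png")
E
```

```text
{'clock': 6.78, 'tool_pos': [464.72, -146.45, 144.92], 'force': [-0.06, -0.82, -5.33], 'grip_width': 66.12, 'finger_force': 5.0}
9763 [[ 433. -180.  138.]
 [ 453. -148.  172.]
 [ 519. -108.  202.]]
```

```bash
cat >> h.py <<'E'
def tilt(im,w,R):
    m=masks(im)["tote"]; f=R[:,0]*-1  # tote forward
    a=w[6:,:-6]-w[:-6,:-6]; b=w[:-6,6:]-w[:-6,:-6]; n=np.cross(a,b); n/=np.linalg.norm(n,axis=2,keepdims=True)
    mm=m[6:,:-6]&m[:-6,6:]&m[:-6,:-6]
    n=n[mm]; n=n[np.isfinite(n).all(1)]; n=n*np.where(n[:,2:]<0,-1,1); n=n[np.abs(n@R[:,1])<.2]
    ang=np.degrees(np.arctan2(n@f,n[:,2])); h,e=np.histogram(ang,bins=np.arange(-90,95,5)); i=np.argsort(-h)[:6]; print("normals (fwd from up):",[(int(e[k]+2),int(h[k])) for k in i])
E
python3 - <<'E'
from h import *
s=st(); im,w,c=cloud("wrist"); tilt(im,w,s["ee_rot"])
E
```

```text
{'clock': 6.88, 'tool_pos': [464.71, -146.46, 144.9], 'force': [0.38, -0.44, -4.5], 'grip_width': 65.85, 'finger_force': 5.0}
normals (fwd from up): [(-63, 982), (-58, 961), (-53, 729), (-68, 604), (-48, 449), (-73, 277)]
```

>>> {"op": "send_rows", "data": {"moves": [[0, 0, 0, 0], [0, 0, 0, 0], [0, 0, 0, 0], [0, 0, 0, 0]], "grip_force": 4.2}}

```text
clock: 7.27
tool_pos: [464.7, -146.4, 144.9]
ee_rot: [[-0.98, -0.199, -0.0], [-0.199, 0.98, 0.0], [0.0, 0.0, -1.0]]
force: [0.7, 0.4, -4.2]
grip_width: 65.7
finger_force: 4.2
```

Run:
```python
from h import *
s=st(); im,w,c=cloud("wrist"); tilt(im,w,s["ee_rot"])
both("pics/g.png")
```

```text
{'clock': 7.27, 'tool_pos': [464.72, -146.44, 144.92], 'force': [0.66, 0.36, -4.24], 'grip_width': 65.71, 'finger_force': 4.2}
normals (fwd from up): [(-18, 501), (-13, 411), (-23, 405), (-8, 369), (-28, 326), (-3, 280)]
{'clock': 7.32, 'tool_pos': [464.68, -146.45, 144.89], 'force': [0.43, 0.24, -4.33], 'grip_width': 66.01, 'finger_force': 4.2}
7319 [[ 421. -181.  155.]
 [ 446. -151.  160.]
 [ 488. -115.  240.]]
```

View pics/g.png

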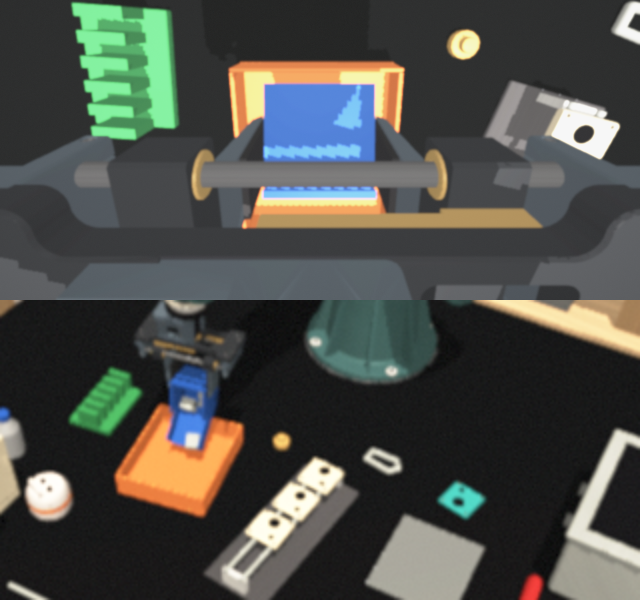

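>>> {"op": "send_rows", "data": {"moves": [[0, 0, 0, 0], [0, 0, 0, 0], [0, 0, 0, 0], [0, 0, 0, 0], [0, 0, 0, 0], [0, 0, 0, 0]]}}

```text
clock: 7.92
tool_pos: [464.9, -146.5, 145.1]
ee_rot: [[-0.98, -0.199, 0.0], [-0.199, 0.98, -0.0], [-0.0, -0.0, -1.0]]
force: [0.1, 0.7, -2.7]
grip_width: 66.2
finger_force: 4.2
```

Run:
```python
from h import *
s=st(); im,w,c=cloud("wrist"); tilt(im,w,s["ee_rot"])
both("pics/i.png")
```

```text
{'clock': 7.92, 'tool_pos': [464.93, -146.52, 145.07], 'force': [0.07, 0.72, -2.68], 'grip_width': 66.17, 'finger_force': 4.2}
normals (fwd from up): [(87, 669), (2, 484), (-3, 469), (7, 411), (-8, 399), (-13, 291)]
{'clock': 7.97, 'tool_pos': [464.89, -146.5, 145.04], 'force': [0.04, -0.15, -1.45], 'grip_width': 66.0, 'finger_force': 4.2}
8355 [[ 419. -182.  112.]
 [ 441. -152.  161.]
 [ 473. -115.  241.]]
```

View pics/i.png

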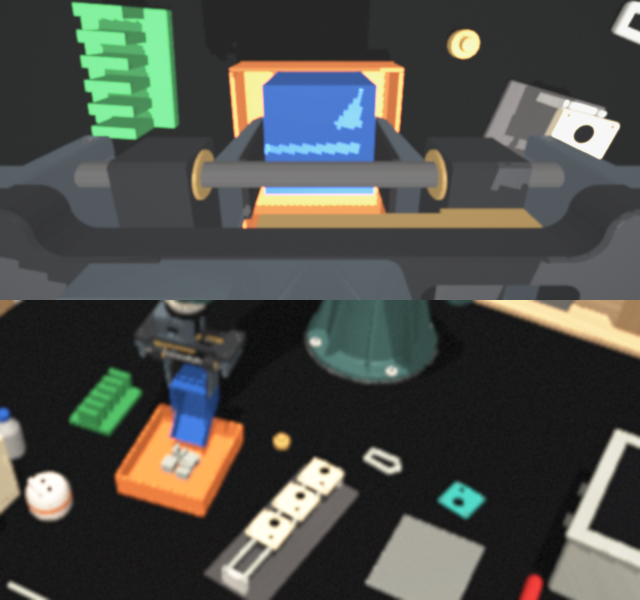

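>>> {"op": "send_rows", "data": {"moves": [[0, 0, 0, 0], [0, 0, 0, 0], [0, 0, 20, 0], [0, 5, 45, 0], [0, 20, 60, -2], [5, 50, 60, -4], [8, 85, 60, -6], [11, 120, 60, -8], [14, 155, 60, -10], [18, 190, 60, -12]], "grip_force": 15}}

```text
clock: 8.9
tool_pos: [482.5, 45.2, 205.1]
ee_rot: [[-1.0, 0.011, 0.0], [0.011, 1.0, 0.0], [-0.0, 0.0, -1.0]]
force: [0.5, -0.3, -1.3]
grip_width: 65.9
finger_force: 15.0
```

>>> {"op": "send_rows", "data": {"moves": [[4, 36, 0, -2], [8, 72, 0, -4], [12, 108, 0, -6], [16, 144, 0, -8], [20, 180, 0, -9], [24, 216, 0, -9], [28, 250, 0, -9], [31, 280, 0, -9], [32, 298, 0, -9], [32, 301, 0, -9]]}}

```text
clock: 9.73
tool_pos: [514.8, 347.0, 204.8]
ee_rot: [[-0.987, 0.163, 0.0], [0.163, 0.987, 0.0], [-0.0, 0.0, -1.0]]
force: [0.3, -0.1, -0.4]
grip_width: 66.1
finger_force: 15.0
```

Run:
```python
from h import *
s=st(); im,w,c=cloud("wrist"); tilt(im,w,s["ee_rot"]); im,w,im2,w2=both("pics/j.png")
t=cv2.imread("pics/top0.png"); h=cv2.cvtColor(t,cv2.COLOR_BGR2HSV); m=(h[...,1]<40)&(h[...,2]>110); m[:178]=0;m[250:]=0;m[:,:180]=0;m[:,245:]=0
print("mat",rect(m|masks(t)["tote"]&(np.arange(640)<245),cal("top"),4))
# blocks in tray
p=w2.reshape(-1,3); R=np.array([[.98,.199],[-.199,.98]]); q=(p[:,:2]-[531,-137])@R.T
h=cv2.cvtColor(im2,cv2.COLOR_BGR2HSV).reshape(-1,3); k=(np.abs(q[:,0])<95)&(np.abs(q[:,1])<80)&(h[:,1]<70)&(h[:,2]>90); print(k.sum(),np.round(q[k].min(0)),np.round(q[k].max(0)))
cv2.imwrite("pics/blk.png",cv2.resize(im2[170:235,250:330],None,fx=6,fy=6))
```

```text
{'clock': 9.73, 'tool_pos': [514.76, 347.03, 204.78], 'force': [0.29, -0.1, -0.4], 'grip_width': 66.09, 'finger_force': 15.0}
normals (fwd from up): [(2, 747), (87, 704), (-3, 700), (-8, 594), (7, 544), (-13, 424)]
{'clock': 9.78, 'tool_pos': [514.55, 345.86, 204.64], 'force': [-0.45, -0.27, -1.75], 'grip_width': 65.83, 'finger_force': 15.0}
10445 [[470. 311.   2.]
 [495. 348. 220.]
 [680. 383. 300.]]
mat [(array([502.5, 353.5]), array([171.6, 151.3]), 2.5)]
172 [-21. -28.] [40. 30.]
```

View pics/blk.png

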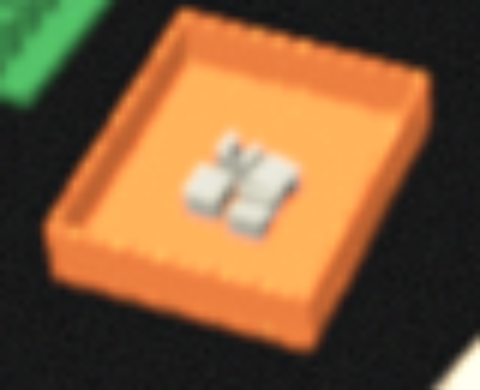

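>>> {"op": "send_rows", "data": {"moves": [[0, 0, -25, 0], [0, 0, -50, 0], [0, 0, -70, 0], [0, 0, -85, 0], [0, 0, -92, 0], [0, 0, -96, 0]], "grip_force": 5}}

```text
clock: 10.38
tool_pos: [514.6, 343.3, 108.6]
ee_rot: [[-0.986, 0.166, -0.001], [0.166, 0.986, -0.001], [0.001, -0.001, -1.0]]
force: [-2.3, -2.2, 5.9]
grip_width: 66.0
finger_force: 5.0
```

>>> {"op": "send_rows", "data": {"moves": [[-6, 1, -6, 0], [-12, 2, -10, 0], [-18, 3, -14, 0], [-24, 4, -18, 0], [-30, 5, -23, 0], [-36, 6, -28, 0], [-42, 7, -34, 0], [-48, 8, -40, 0]]}}

```text
clock: 11.05
tool_pos: [466.3, 352.7, 68.5]
ee_rot: [[-0.986, 0.165, 0.0], [0.165, 0.986, 0.0], [-0.0, 0.0, -1.0]]
force: [-0.3, 0.2, 0.2]
grip_width: 66.0
finger_force: 5.0
```

Run:
```python
from h import *
s=st(); im,w,c=cloud("wrist"); tilt(im,w,s["ee_rot"]); both("pics/k.png")
```

```text
{'clock': 11.05, 'tool_pos': [466.26, 352.67, 68.48], 'force': [-0.3, 0.21, 0.22], 'grip_width': 66.05, 'finger_force': 5.0}
normals (fwd from up): [(-38, 951), (-43, 937), (-33, 840), (-48, 820), (-28, 631), (-53, 476)]
{'clock': 11.1, 'tool_pos': [464.77, 352.26, 67.15], 'force': [-1.65, -0.08, -2.84], 'grip_width': 66.07, 'finger_force': 5.0}
11498 [[413. 312.  10.]
 [440. 357.  87.]
 [539. 390. 104.]]
```

>>> {"op": "send_rows", "data": {"moves": [[-5, 1, -6, 0], [-10, 2, -12, 0], [-15, 3, -18, 0], [-20, 3, -24, 0], [-25, 4, -30, 0], [-29, 5, -36, 0], [-33, 5, -42, 0], [-36, 6, -48, 0], [-36, 6, -48, 0]]}}

```text
clock: 11.95
tool_pos: [429.7, 358.5, 19.9]
ee_rot: [[-0.986, 0.165, -0.001], [0.165, 0.986, -0.001], [0.001, -0.001, -1.0]]
force: [-0.6, -0.1, -1.9]
grip_width: 65.8
finger_force: 5.0
```

Run:
```python
from h import *
s=st(); im,w,c=cloud("wrist"); tilt(im,w,s["ee_rot"]); both("pics/k.png")
```

```text
{'clock': 11.95, 'tool_pos': [429.72, 358.51, 19.86], 'force': [-0.63, -0.1, -1.88], 'grip_width': 65.84, 'finger_force': 5.0}
normals (fwd from up): [(-73, 2020), (-78, 1715), (-68, 1034), (-83, 518), (-63, 379), (82, 187)]
{'clock': 12.0, 'tool_pos': [430.0, 358.4, 20.22], 'force': [-0.53, -0.5, -1.73], 'grip_width': 65.82, 'finger_force': 5.0}
11311 [[391. 324.   1.]
 [406. 364.  60.]
 [479. 396.  85.]]
```

View pics/k.png

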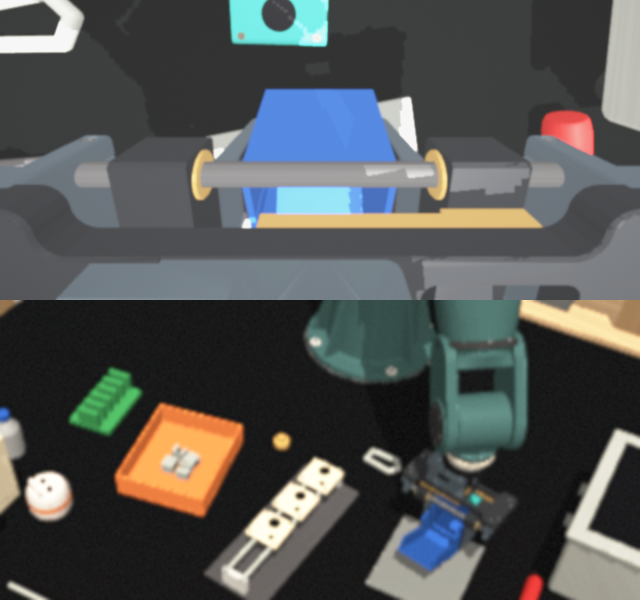

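>>> {"op": "send_rows", "data": {"moves": [[-1, 0, -4, 0], [-2, 0, -8, 0], [-2, 0, -11, 0], [-2, 0, -13, 0], [-2, 0, -13, 0]]}}

```text
clock: 12.52
tool_pos: [428.9, 358.7, 7.8]
ee_rot: [[-0.986, 0.166, 0.0], [0.166, 0.986, 0.0], [-0.0, 0.0, -1.0]]
force: [0.4, 0.6, -0.6]
grip_width: 66.4
finger_force: 5.0
```

Run:
```python
from h import *
s=st(); im,w,c=cloud("wrist"); tilt(im,w,s["ee_rot"]); print(np.round(s["force"],1)); tote()
```

```text
{'clock': 12.52, 'tool_pos': [428.91, 358.73, 7.75], 'force': [0.41, 0.6, -0.56], 'grip_width': 66.37, 'finger_force': 5.0}
normals (fwd from up): [(-83, 3015), (-78, 1141), (-88, 1053), (87, 651), (82, 418), (-73, 211)]
[ 0.4  0.6 -0.6]
wrist 12358 z pct [ 2. 61. 83.] [387. 314.  -1.] [477. 404.  84.] ((431.54278564453125, 355.7711486816406), (89.83929443359375, 80.63229370117188), 80.00023651123047)
```

>>> {"op": "send_rows", "data": {"moves": [[0, 0, 0, 0], [0, 0, 0, 0], [0, 0, 0, 0], [0, 0, 0, 0], [0, 0, 2, 0], [0, 0, 2, 0]], "gripper": 1}}

```text
clock: 13.12
tool_pos: [428.9, 358.6, 10.2]
ee_rot: [[-0.986, 0.165, 0.0], [0.165, 0.986, 0.0], [-0.0, 0.0, -1.0]]
force: [-0.2, 0.0, 0.6]
grip_width: 91.6
finger_force: 0.0
```

Run:
```python
from h import *
s=st(); im,w,c=cloud("wrist"); tilt(im,w,s["ee_rot"]); tote()
```

```text
{'clock': 13.12, 'tool_pos': [428.87, 358.6, 10.22], 'force': [-0.18, 0.0, 0.56], 'grip_width': 91.62, 'finger_force': 0.0}
normals (fwd from up): [(87, 1819), (-88, 800), (82, 723), (67, 652), (-3, 150), (62, 127)]
wrist 11924 z pct [ 7. 50. 76.] [386. 312.  -0.] [476. 412. 124.] ((434.8995361328125, 357.80145263671875), (100.84446716308594, 88.41918182373047), 80.6018295288086)
```

>>> {"op": "send_rows", "data": {"moves": [[10, -2, 4, 0], [22, -4, 8, 0], [32, -5, 12, 0], [32, -5, 12, 0]]}}

```text
clock: 13.55
tool_pos: [463.9, 354.0, 23.3]
ee_rot: [[-0.986, 0.167, 0.003], [0.167, 0.986, 0.002], [-0.002, 0.002, -1.0]]
force: [-0.5, -0.4, 0.1]
grip_width: 90.8
finger_force: 0.0
```

>>> {"op": "send_rows", "data": {"moves": [[0, 0, 0, 0], [0, 0, 0, 0], [0, 0, 0, 0], [0, 0, 0, 0], [0, 0, 0, 0], [0, 0, 0, 0], [0, 0, 15, 0], [0, 0, 35, 0], [0, 0, 55, 0], [0, 0, 60, 0]], "gripper": 0.5, "grip_force": 40}}

```text
clock: 14.38
tool_pos: [461.7, 354.3, 84.3]
ee_rot: [[-0.986, 0.165, 0.002], [0.165, 0.986, 0.002], [-0.002, 0.002, -1.0]]
force: [0.9, 1.1, -0.2]
grip_width: 65.9
finger_force: 40.0
```

>>> {"op": "send_rows", "data": {"moves": [[0, 0, 0, 0], [0, 0, 0, 0], [0, 0, 0, 0], [0, 0, 0, 0], [0, 0, 0, 0], [0, 0, 0, 0], [0, 0, 0, 0], [0, 0, 0, 0], [0, 0, 0, 0], [0, 0, 0, 0]]}}

```text
clock: 15.22
tool_pos: [460.8, 353.6, 81.9]
ee_rot: [[-0.986, 0.165, 0.0], [0.165, 0.986, 0.0], [-0.0, 0.0, -1.0]]
force: [-0.6, 0.1, -1.3]
grip_width: 65.6
finger_force: 40.0
```

Run:
```python
from h import *
s=st(); f=[s["force"]]
for _ in range(5):
    im,w,c=cloud("wrist"); f.append(env.read_state()["force"])
tilt(im,w,s["ee_rot"]); print(np.mean(f,0)); print(np.round(w[masks(im)["tote"]].min(0)))
```

```text
{'clock': 15.22, 'tool_pos': [460.76, 353.56, 81.94], 'force': [-0.6, 0.11, -1.29], 'grip_width': 65.57, 'finger_force': 40.0}
normals (fwd from up): [(-3, 519), (2, 496), (82, 457), (7, 445), (-8, 398), (12, 335)]
[-0.22776656  0.39406622 -1.54379437]
[nan nan nan]
```

>>> {"op": "send_rows", "data": {"moves": [[15, 0, -5, 0], [30, 0, -20, 0], [36, 0, -38, 0], [36, 0, -50, 0], [36, 0, -56, 0], [36, 0, -59, 0], [36, 0, -60, 0], [36, 0, -60, 0]]}}

```text
clock: 16.13
tool_pos: [496.5, 353.6, 22.1]
ee_rot: [[-0.986, 0.165, 0.0], [0.165, 0.986, 0.0], [-0.0, 0.0, -1.0]]
force: [-0.6, -0.1, -1.7]
grip_width: 65.8
finger_force: 40.0
```

>>> {"op": "send_rows", "data": {"moves": [[0, 0, 0, 0], [0, 0, 0, 0], [0, 0, 0, 0], [0, 0, 0, 0], [0, 0, 10, 0], [0, 0, 45, 0], [0, 0, 85, 0], [0, 0, 125, 0], [0, 0, 165, 0], [0, 0, 200, 0]], "gripper": 1}}

```text
clock: 16.97
tool_pos: [496.8, 353.6, 225.6]
ee_rot: [[-0.986, 0.165, 0.002], [0.165, 0.986, 0.001], [-0.001, 0.001, -1.0]]
force: [0.7, 0.1, 0.7]
grip_width: 91.4
finger_force: 0.0
```

Run:
```python
from h import *
s=st(); im,w,c=cloud("wrist"); p=w[masks(im)["tote"]]; p=p[np.isfinite(p).all(1)]; top=p[(p[:,2]>60)&(p[:,2]<78)]
print(cv2.minAreaRect(top[:,:2].astype(np.float32)),np.median(top[:,2])); tilt(im,w,s["ee_rot"])
im,w,c=cloud("top"); m=masks(im)
for r in rect(m["cream"],c,53)[:6]: print(r)
print(rect(m["rack"],c,46),rect(m["tray"],c,45))
p=w[m["rack"]]; p=p[np.isfinite(p).all(1)&(p[:,2]>38)&(p[:,2]<54)]; print("rack top",cv2.minAreaRect(p[:,:2].astype(np.float32)))
```

```text
{'clock': 16.97, 'tool_pos': [496.79, 353.58, 225.6], 'force': [0.66, 0.13, 0.7], 'grip_width': 91.45, 'finger_force': 0.0}
((493.30322265625, 354.3462829589844), (64.92618560791016, 133.96939086914062), 80.84649658203125) 71.0377826584813
normals (fwd from up): [(-43, 628), (-48, 597), (-38, 399), (2, 333), (-3, 306), (-53, 267)]
(array([454.8, 120.3]), array([62.3, 63.7]), 86.2)
(array([529.4, 112. ]), array([62.9, 63.3]), 85.8)
(array([606.3, 104.6]), array([62.6, 60.9]), 89.4)
(array([986. ,  10.7]), array([ 37.9, 695.8]), 0.2)
(array([ 826.7, -684.2]), array([681.9, 473.6]), 50.2)
(array([848.1, 659.6]), array([632.6, 628.7]), 5.1)
[(array([ 478.3, -344.3]), array([134. ,  91.3]), 7.4)] [(array([ 529.5, -133.4]), array([205. , 177.2]), 11.6)]
rack top ((479.02227783203125, -353.3727722167969), (131.57810974121094, 46.692108154296875), 7.722696781158447)
```

>>> {"op": "send_rows", "data": {"moves": [[15, -28, 0, 1], [32, -60, 0, 2], [50, -95, 0, 3], [68, -130, -10, 4], [86, -164, -30, 4], [104, -198, -60, 4], [120, -228, -90, 4], [130, -247, -110, 4], [133, -252, -130, 4], [133, -252, -140, 4]], "grip_force": 3}}

```text
clock: 17.9
tool_pos: [629.0, 99.5, 79.2]
ee_rot: [[-0.995, 0.099, -0.003], [0.099, 0.995, -0.0], [0.003, -0.001, -1.0]]
force: [-0.6, 0.3, -0.0]
grip_width: 90.9
finger_force: 0.0
```

Run:
```python
from h import *
s=st(); im,w,c=cloud("wrist"); p=w[masks(im)["cream"]]; p=p[np.isfinite(p).all(1)]; p=p[(p[:,2]>46)&(p[:,2]<60)]
print(len(p),np.round(p.min(0)),np.round(p.max(0)),s["ee_rot"][:,1])
u=p[:,:2]@[.9947,-.103]; v=p[:,:2]@[.103,.9947]
for lo,hi in((410,482),(482,558),(558,640)):
    k=(u>lo)&(u<hi); 
    if k.sum()>20: print(np.percentile(u[k],[1,99]),np.percentile(v[k],[1,99]))
t=s["tool_pos"][:2]; print("tool uv",t@[.9947,-.103],t@[.103,.9947])
```

```text
{'clock': 17.9, 'tool_pos': [628.95, 99.52, 79.19], 'force': [-0.56, 0.29, -0.0], 'grip_width': 90.9, 'finger_force': 0.0}
8933 [478.  74.  46.] [711. 149.  57.] [ 9.86211225e-02  9.95124767e-01 -7.56537568e-04]
[466.98610573 472.11904328] [138.57267442 197.24817466]
[484.89754065 545.83103481] [136.10226561 193.44237693]
[560.84602282 621.83256977] [136.6318265  196.46901385]
tool uv 615.3673207009556 163.7789985568718
```

>>> {"op": "send_rows", "data": {"moves": [[0, 3, -20, 0], [0, 3, -38, 0], [0, 3, -48, 0], [0, 3, -49, 0]]}}

```text
clock: 18.28
tool_pos: [628.6, 105.3, 32.1]
ee_rot: [[-0.995, 0.095, -0.002], [0.095, 0.995, -0.0], [0.002, -0.0, -1.0]]
force: [-0.5, 0.6, -0.1]
grip_width: 91.2
finger_force: 0.0
```

>>> {"op": "send_rows", "data": {"moves": [[0, 0, 0, 0], [0, 0, 0, 0], [0, 0, 0, 0], [0, 0, 0, 0], [0, 0, 0, 0], [0, 0, 0, 0], [0, 0, 20, 0], [0, 0, 50, 0], [0, 0, 80, 0], [0, 0, 80, 0]], "gripper": 0.4, "grip_force": 3}}

```text
clock: 19.12
tool_pos: [632.6, 104.9, 118.4]
ee_rot: [[-0.995, 0.096, 0.007], [0.096, 0.995, 0.001], [-0.007, 0.001, -1.0]]
force: [0.0, 0.4, 0.7]
grip_width: 60.4
finger_force: 3.0
```

```bash
cat >> h.py <<'E'
def plate(f=None):
    s=st(); im,w,c=cloud("wrist"); t=s["tool_pos"]; R=s["ee_rot"]; q=(w-t)@R  # tool frame
    m=masks(im)["cream"]&(np.abs(q[...,1])<34)&(np.abs(q[...,0])<70)&(q[...,2]>-80)&(q[...,2]<60); p=q[m]
    if f: cv2.imwrite(f,im)
    if len(p)<30: print("few",len(p)); return
    a=p[:,[0,2]]; print(len(p),"tool x/z pct",np.round(np.percentile(a,[2,50,98],axis=0),0).tolist())
    U=np.linalg.svd(a-a.mean(0),full_matrices=False)[2][0]; print("slope deg (z down per +x)",np.degrees(np.arctan2(U[1],U[0])))
E
python3 - <<'E'
from h import *
plate("pics/p.png")
E
```

```text
{'clock': 19.12, 'tool_pos': [632.65, 104.86, 118.42], 'force': [0.04, 0.36, 0.68], 'grip_width': 60.37, 'finger_force': 3.0}
7395 tool x/z pct [[-0.0, -25.0], [22.0, -12.0], [49.0, 5.0]]
slope deg (z down per +x) -150.37722440710616
```

View pics/p.png

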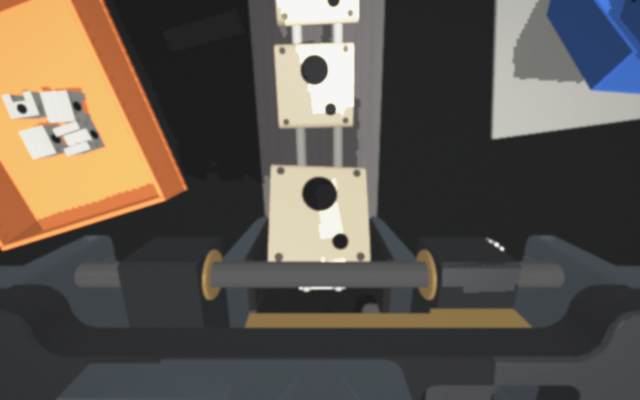

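>>> {"op": "send_rows", "data": {"moves": [[0, 0, 0, 0], [0, 0, 0, 0], [0, 0, 0, 0], [0, 0, 0, 0], [0, 0, 0, 0], [0, 0, 0, 0]]}}

```text
clock: 19.67
tool_pos: [629.5, 104.5, 112.4]
ee_rot: [[-0.995, 0.096, -0.001], [0.096, 0.995, -0.0], [0.001, -0.0, -1.0]]
force: [0.7, 0.1, -0.3]
grip_width: 60.1
finger_force: 3.0
```

Run:
```python
from h import *
plate()
```

```text
{'clock': 19.67, 'tool_pos': [629.51, 104.49, 112.39], 'force': [0.73, 0.12, -0.34], 'grip_width': 60.05, 'finger_force': 3.0}
7411 tool x/z pct [[0.0, -25.0], [22.0, -12.0], [49.0, 5.0]]
slope deg (z down per +x) -148.12729553960398
```

>>> {"op": "send_rows", "data": {"moves": [[-10, 0, 40, 0], [-35, 0, 72, 0], [-65, 0, 90, 0], [-65, 0, 90, 0], [-65, 0, 85, 0], [-62, 0, 75, 0], [-55, 0, 62, 0], [-45, 0, 48, 0], [-35, 0, 35, 0], [-25, 0, 25, 0]]}}

```text
clock: 20.55
tool_pos: [604.8, 104.3, 134.3]
ee_rot: [[-0.995, 0.096, -0.003], [0.096, 0.995, -0.0], [0.003, -0.001, -1.0]]
force: [0.6, -0.4, -0.7]
grip_width: 60.3
finger_force: 3.0
```

Run:
```python
from h import *
plate()
```

```text
{'clock': 20.55, 'tool_pos': [604.81, 104.29, 134.33], 'force': [0.64, -0.39, -0.74], 'grip_width': 60.25, 'finger_force': 3.0}
7193 tool x/z pct [[0.0, -26.0], [21.0, -11.0], [47.0, 7.0]]
slope deg (z down per +x) -146.2840826150259
```

>>> {"op": "send_rows", "data": {"moves": [[0, 0, 10, 0], [-3, -15, 20, 1], [-8, -42, 30, 2], [-14, -75, 30, 3], [-21, -110, 30, 4], [-28, -145, 30, 5], [-35, -180, 30, 6], [-42, -215, 30, 7], [-49, -250, 30, 8], [-56, -285, 30, 9]], "grip_force": 8}}

```text
clock: 21.43
tool_pos: [548.1, -182.1, 168.6]
ee_rot: [[-0.998, -0.062, 0.0], [-0.062, 0.998, -0.0], [-0.0, -0.0, -1.0]]
force: [0.8, -0.3, 0.2]
grip_width: 59.6
finger_force: 8.0
```

>>> {"op": "send_rows", "data": {"moves": [[-7, -35, 0, 1], [-14, -70, 0, 2], [-20, -105, 0, 3], [-27, -135, 0, 4], [-32, -155, 0, 4], [-34, -168, 0, 4], [-34, -170, 0, 4], [-34, -170, 0, 4]]}}

```text
clock: 22.1
tool_pos: [514.8, -350.5, 168.1]
ee_rot: [[-0.992, -0.129, 0.0], [-0.129, 0.992, 0.0], [-0.0, 0.0, -1.0]]
force: [-0.1, 0.4, -0.8]
grip_width: 60.1
finger_force: 8.0
```

```bash
cat >> h.py <<'E'
def rackm():
    s=env.read_state(); im,w,c=cloud("wrist"); p=w[masks(im)["rack"]]; p=p[np.isfinite(p).all(1)]
    q=p[(p[:,2]>40)&(p[:,2]<52)]; r=cv2.minAreaRect(q[:,:2].astype(np.float32)); print("fins",len(q),r)
    a=np.radians(7.6); ex=np.array([np.cos(a),np.sin(a)]); ey=np.array([-np.sin(a),np.cos(a)])
    u=q[:,:2]@ex; h,e=np.histogram(u,bins=np.arange(np.floor(u.min()),u.max()+2,2)); print([(int(x),int(n)) for x,n in zip(e,h)])
    print("v",np.percentile(q[:,:2]@ey,[1,50,99]),"tool uv",s["tool_pos"][:2]@ex,s["tool_pos"][:2]@ey)
    return im
E
python3 - <<'E'
from h import *
plate(); im=rackm(); cv2.imwrite("pics/q.png",im)
E
```

```text
{'clock': 22.1, 'tool_pos': [514.76, -350.51, 168.08], 'force': [-0.1, 0.4, -0.79], 'grip_width': 60.13, 'finger_force': 8.0}
6940 tool x/z pct [[0.0, -26.0], [20.0, -12.0], [47.0, 7.0]]
slope deg (z down per +x) -146.19161317273378
fins 1507 ((444.5160827636719, -359.38037109375), (59.01718521118164, 44.004398345947266), 7.572967529296875)
[(363, 88), (365, 86), (367, 88), (369, 87), (371, 90), (373, 85), (375, 0), (377, 0), (379, 0), (381, 0), (383, 0), (385, 0), (387, 44), (389, 87), (391, 88), (393, 88), (395, 86), (397, 88), (399, 0), (401, 0), (403, 0), (405, 0), (407, 0), (409, 0), (411, 85), (413, 83), (415, 84), (417, 84), (419, 83), (421, 83)]
v [-436.51875949 -415.53168943 -393.75570545] tool uv 464.0714954954695 -414.8252957305096
```

View pics/q.png

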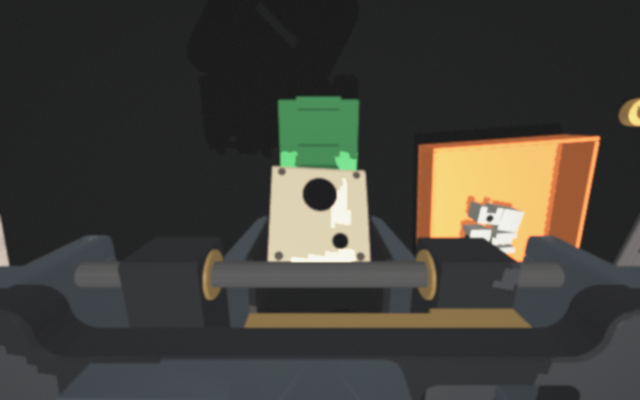

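>>> {"op": "send_rows", "data": {"moves": [[-10, -1, -20, 0], [-20, -3, -40, 0], [-30, -4, -60, 0], [-36, -5, -75, 0], [-39, -5, -90, 0], [-39, -5, -100, 0], [-39, -5, -105, 0], [-39, -5, -109, 0], [-39, -5, -112, 0], [-39, -5, -113, 0]], "grip_force": 4}}

```text
clock: 23.03
tool_pos: [476.3, -355.4, 55.1]
ee_rot: [[-0.991, -0.131, 0.0], [-0.131, 0.991, -0.0], [-0.0, -0.0, -1.0]]
force: [0.5, 0.4, 0.9]
grip_width: 60.1
finger_force: 4.0
```

Run:
```python
from h import *
plate()
```

```text
{'clock': 23.03, 'tool_pos': [476.26, -355.42, 55.14], 'force': [0.49, 0.38, 0.87], 'grip_width': 60.14, 'finger_force': 4.0}
7004 tool x/z pct [[0.0, -25.0], [22.0, -13.0], [49.0, 4.0]]
slope deg (z down per +x) -151.76035472551922
```

>>> {"op": "send_rows", "data": {"moves": [[0, 0, 5, 0], [3, 0, 5, 0], [6, 1, 4, 0], [6, 1, 0, 0], [6, 1, -3, 0], [6, 1, -5, 0]]}}

```text
clock: 23.58
tool_pos: [481.6, -354.3, 49.4]
ee_rot: [[-0.991, -0.13, -0.0], [-0.13, 0.991, 0.0], [0.0, 0.0, -1.0]]
force: [-0.5, 0.1, -0.3]
grip_width: 60.0
finger_force: 4.0
```

Run:
```python
from h import *
plate()
```

```text
{'clock': 23.58, 'tool_pos': [481.61, -354.29, 49.4], 'force': [-0.49, 0.15, -0.29], 'grip_width': 59.95, 'finger_force': 4.0}
7443 tool x/z pct [[-1.0, -24.0], [25.0, -15.0], [52.0, -3.0]]
slope deg (z down per +x) -161.99621463533464
```

```bash
cat >> h.py <<'E'
def prof(v0=-415,hw=9):
    s=st(); im,w,c=cloud("wrist"); a=np.radians(7.6); ex=np.array([np.cos(a),np.sin(a)]); ey=np.array([-np.sin(a),np.cos(a)])
    M=masks(im); u=w[...,:2]@ex; v=w[...,:2]@ey; ok=np.isfinite(w).all(2)&(u>330)&(u<520)
    print("tool uvz",np.round([s["tool_pos"][:2]@ex,s["tool_pos"][:2]@ey,s["tool_pos"][2]],1))
    for nm,m in(("cream",M["cream"]),("green",M["rack"])):
        k=ok&m&(np.abs(v-v0)<hw); out=[]
        for b in np.arange(340,500,4):
            j=k&(u>=b)&(u<b+4)
            if j.sum()>2: out.append((int(b+2),round(float(np.percentile(w[...,2][j],90)),1)))
        print(nm,out)
E
python3 - <<'E'
from h import *
prof(-425)
E
```

```text
{'clock': 23.63, 'tool_pos': [481.37, -354.18, 49.06], 'force': [-0.21, 0.21, 0.78], 'grip_width': 60.07, 'finger_force': 4.0}
tool uvz [ 430.3 -414.7   49.1]
cream [(378, 57.7), (382, 59.1), (386, 60.6), (390, 61.9), (394, 126.4), (398, 65.4), (402, 65.5), (406, 66.5), (410, 67.9), (414, 69.1), (418, 70.3), (422, 71.4), (426, 72.7), (430, 73.9), (434, 72.4)]
green [(362, 47.0), (366, 47.9), (370, 48.0), (374, 48.0), (378, 14.3), (382, 13.9), (402, 146.0), (466, 48.0), (470, 47.8), (482, 46.5), (486, 47.6)]
```

>>> {"op": "send_rows", "data": {"moves": [[0, 0, -4, 0], [0, 0, -8, 0], [0, 0, -12, 0], [0, 0, -15, 0], [0, 0, -15, 0]]}}

```text
clock: 24.1
tool_pos: [481.6, -354.4, 34.3]
ee_rot: [[-0.991, -0.13, -0.0], [-0.13, 0.991, 0.0], [0.0, 0.0, -1.0]]
force: [0.5, -0.3, -1.2]
grip_width: 59.9
finger_force: 4.0
```

>>> {"op": "send_rows", "data": {"moves": [[0, 0, 0, 0], [0, 0, 0, 0], [0, 0, 0, 0], [0, 0, 0, 0]], "gripper": 0.9}}

```text
clock: 24.43
tool_pos: [481.7, -354.4, 35.0]
ee_rot: [[-0.991, -0.13, 0.0], [-0.13, 0.991, -0.0], [-0.0, -0.0, -1.0]]
force: [-0.1, -0.3, 0.7]
grip_width: 81.2
finger_force: 0.0
```

Run:
```python
from h import *
prof(-425)
```

```text
{'clock': 24.43, 'tool_pos': [481.72, -354.44, 35.01], 'force': [-0.08, -0.25, 0.69], 'grip_width': 81.21, 'finger_force': 0.0}
tool uvz [ 430.6 -415.    35. ]
cream [(374, 53.4), (378, 55.5), (382, 56.0), (386, 56.1), (390, 56.0), (394, 55.9), (398, 56.0), (402, 55.9), (406, 56.0), (410, 55.9), (414, 56.0), (418, 56.0), (422, 55.9), (426, 55.9), (430, 56.0), (434, 56.0)]
green [(362, 47.6), (366, 47.9), (370, 48.1), (374, 47.8), (378, 14.2), (402, 132.2), (458, 47.6), (462, 47.9), (466, 48.0), (470, 47.8), (482, 36.0), (486, 32.7)]
```

>>> {"op": "send_rows", "data": {"moves": [[6, 1, -2, 0], [11, 1, -4, 0], [11, 1, -4, 0]]}}

```text
clock: 24.73
tool_pos: [493.8, -353.5, 30.7]
ee_rot: [[-0.991, -0.131, 0.0], [-0.131, 0.991, -0.0], [-0.0, -0.0, -1.0]]
force: [0.6, -0.3, 0.3]
grip_width: 82.0
finger_force: 0.0
```

>>> {"op": "send_rows", "data": {"moves": [[0, 0, 0, 0], [0, 0, 0, 0], [0, 0, 0, 0], [0, 0, 0, 0], [0, 0, 0, 0], [0, 0, 20, 0], [0, 0, 55, 0], [0, 0, 90, 0], [0, 0, 100, 0], [0, 0, 100, 0]], "gripper": 0.5, "grip_force": 3}}

```text
clock: 25.57
tool_pos: [494.1, -354.6, 134.1]
ee_rot: [[-0.991, -0.13, 0.004], [-0.13, 0.991, -0.003], [-0.004, -0.004, -1.0]]
force: [0.3, 0.4, -0.9]
grip_width: 59.7
finger_force: 3.0
```

Run:
```python
from h import *
plate(); prof(-425)
```

```text
{'clock': 25.57, 'tool_pos': [494.14, -354.6, 134.13], 'force': [0.26, 0.45, -0.91], 'grip_width': 59.72, 'finger_force': 3.0}
9344 tool x/z pct [[7.0, -25.0], [34.0, -19.0], [64.0, -10.0]]
slope deg (z down per +x) -166.32185652595007
{'clock': 25.62, 'tool_pos': [493.25, -353.91, 132.07], 'force': [-0.14, -0.69, -1.47], 'grip_width': 60.39, 'finger_force': 3.0}
tool uvz [ 442.1 -416.   132.1]
cream [(378, 143.9), (382, 145.3), (386, 146.0), (390, 147.1), (394, 148.2), (398, 149.2), (402, 150.0), (406, 151.0), (410, 152.0), (414, 152.9), (418, 153.7), (422, 154.8), (426, 155.8), (430, 156.8), (434, 157.5), (438, 155.8)]
green [(362, 47.7), (366, 47.9), (370, 48.2), (374, 48.1), (378, 14.0), (382, 13.9), (386, 14.2), (490, 48.0), (494, 48.0)]
```

>>> {"op": "send_rows", "data": {"moves": [[0, 0, 0, 0]], "gripper": 0.655}}

```text
clock: 25.75
tool_pos: [492.0, -353.0, 129.5]
ee_rot: [[-0.992, -0.13, -0.001], [-0.13, 0.992, 0.001], [0.001, 0.001, -1.0]]
force: [0.2, 0.9, -0.9]
grip_width: 60.1
finger_force: 3.0
```

Run:
```python
from h import *
plate()
```

```text
{'clock': 25.75, 'tool_pos': [492.03, -352.97, 129.55], 'force': [0.23, 0.92, -0.9], 'grip_width': 60.06, 'finger_force': 3.0}
9343 tool x/z pct [[7.0, -25.0], [34.0, -19.0], [64.0, -10.0]]
slope deg (z down per +x) -166.31918567101553
```

Run:
```python
from h import *
im,w,c=cloud("top")
a=np.radians(7.6); ex=np.array([np.cos(a),np.sin(a)]); ey=np.array([-np.sin(a),np.cos(a)])
for nm,(x0,x1,y0,y1) in dict(spray=(472,500,140,168),pod=(412,448,114,148)).items():
    p=w[y0:y1,x0:x1].reshape(-1,3); p=p[np.isfinite(p).all(1)&(p[:,2]>15)]; m=(p.min(0)+p.max(0))/2
    print(nm,np.round(p.min(0)),np.round(p.max(0)),"uv",m[:2]@ex,m[:2]@ey)
print(env.read_state()["joint_pos"])
```

```text
spray [ 534. -454.   16.] [ 687. -309.  451.] uv 554.680989609991 -458.84677415109905
pod [ 695. -317.   15.] [ 771. -241.   72.] uv 689.5340487564805 -373.602179593789
[-3.78576773e+01  1.99185515e+01  1.12479295e+02 -4.79079726e-04
  4.77344198e+01 -1.35334164e+02]
```

Run:
```python
import numpy as np
w=np.load("top0.npy"); a=np.radians(7.6); ex=np.array([np.cos(a),np.sin(a)]); ey=np.array([-np.sin(a),np.cos(a)])
p=w[138:172,468:502].reshape(-1,3); p=p[np.isfinite(p).all(1)&(p[:,2]>15)&(p[:,2]<120)]; q=np.c_[p[:,:2]@ex,p[:,:2]@ey]
print(np.round(p.min(0)),np.round(p.max(0)),q.min(0),q.max(0))
```

```text
[ 642. -454.   15.] [ 687. -409.  107.] [ 578.53541306 -537.21803456] [ 624.7992063 -492.7423782]
```

>>> {"op": "send_rows", "data": {"moves": [[20, 5, 0, 0], [45, 11, 0, 0], [75, 18, 0, 0], [100, 23, -10, 0], [116, 27, -30, 0], [119, 27, -55, 0], [119, 27, -78, 0], [119, 27, -92, 0], [119, 27, -98, 0], [119, 27, -98, 0]]}}

```text
clock: 26.68
tool_pos: [610.7, -326.0, 31.2]
ee_rot: [[-0.992, -0.13, -0.002], [-0.13, 0.992, 0.001], [0.002, 0.002, -1.0]]
force: [-0.1, -0.7, -1.4]
grip_width: 60.2
finger_force: 3.0
```

Run:
```python
from h import *
plate(); prof(-405,5)
```

```text
{'clock': 26.68, 'tool_pos': [610.69, -326.03, 31.15], 'force': [-0.1, -0.7, -1.38], 'grip_width': 60.17, 'finger_force': 3.0}
9123 tool x/z pct [[7.0, -25.0], [34.0, -18.0], [63.0, -10.0]]
slope deg (z down per +x) -165.77586555863425
{'clock': 26.73, 'tool_pos': [611.39, -326.52, 32.62], 'force': [0.33, -0.39, 0.79], 'grip_width': 60.28, 'finger_force': 3.0}
tool uvz [ 562.8 -404.5   32.6]
cream [(498, 43.7)]
green [(422, 26.9), (434, 47.7), (438, 48.1), (442, 48.0), (446, 47.4), (450, 14.0), (454, 14.0), (458, 48.1), (462, 48.3), (466, 48.2), (470, 47.5), (474, 13.9), (478, 14.0), (482, 47.7), (486, 48.0), (490, 47.9), (494, 48.0), (498, 2.0)]
```

>>> {"op": "send_rows", "data": {"moves": [[-4, -1, -1, 0], [-7, -1, 1, 0], [-9, -1, 6, 0], [-12, -2, 12, 0], [-16, -2, 18, 0], [-21, -3, 23, 0], [-21, -3, 23, 0]]}}

```text
clock: 27.37
tool_pos: [590.3, -329.9, 57.4]
ee_rot: [[-0.992, -0.13, 0.001], [-0.13, 0.992, -0.001], [-0.001, -0.001, -1.0]]
force: [0.3, 0.3, -0.4]
grip_width: 59.8
finger_force: 3.0
```

Run:
```python
from h import *
plate()
```

```text
{'clock': 27.37, 'tool_pos': [590.25, -329.86, 57.39], 'force': [0.3, 0.29, -0.43], 'grip_width': 59.76, 'finger_force': 3.0}
7258 tool x/z pct [[5.0, -27.0], [22.0, -12.0], [46.0, 13.0]]
slope deg (z down per +x) -133.708696028218
```

>>> {"op": "send_rows", "data": {"moves": [[-5, -1, 5, 0], [-10, -1, 8, 0], [-16, -2, 11, 0], [-22, -3, 13, 0], [-28, -4, 15, 0], [-33, -4, 16, 0], [-35, -5, 16, 0], [-35, -5, 16, 0]]}}

```text
clock: 28.08
tool_pos: [555.1, -334.6, 71.9]
ee_rot: [[-0.992, -0.13, -0.0], [-0.13, 0.992, 0.0], [0.0, 0.0, -1.0]]
force: [0.3, -0.2, -0.4]
grip_width: 60.0
finger_force: 3.0
```

Run:
```python
from h import *
plate()
```

```text
{'clock': 28.08, 'tool_pos': [555.13, -334.56, 71.91], 'force': [0.34, -0.18, -0.37], 'grip_width': 59.96, 'finger_force': 3.0}
2625 tool x/z pct [[9.0, -29.0], [13.0, -23.0], [15.0, 20.0]]
slope deg (z down per +x) -90.27687586074737
```

>>> {"op": "send_rows", "data": {"moves": [[0, 0, 10, 0], [-5, -2, 22, 0], [-20, -6, 28, 0], [-40, -12, 28, 0], [-58, -17, 28, 0], [-65, -19, 28, 0], [-65, -19, 20, 0], [-65, -19, 18, 0]], "grip_force": 5}}

```text
clock: 28.8
tool_pos: [490.1, -353.6, 89.2]
ee_rot: [[-0.992, -0.129, -0.0], [-0.129, 0.992, 0.0], [0.0, 0.0, -1.0]]
force: [0.2, -0.0, -1.0]
grip_width: 59.7
finger_force: 5.0
```

Run:
```python
from h import *
plate(); prof(-422,8)
```

```text
{'clock': 28.8, 'tool_pos': [490.13, -353.57, 89.16], 'force': [0.16, -0.04, -0.99], 'grip_width': 59.73, 'finger_force': 5.0}
2900 tool x/z pct [[9.0, -29.0], [13.0, -19.0], [15.0, 25.0]]
slope deg (z down per +x) -89.63379414203864
{'clock': 28.85, 'tool_pos': [490.44, -353.29, 88.9], 'force': [-0.07, 0.57, -0.26], 'grip_width': 60.13, 'finger_force': 5.0}
tool uvz [ 439.4 -415.1   88.9]
cream [(426, 116.7), (430, 117.6)]
green [(362, 47.9), (366, 48.2), (370, 48.1), (374, 48.1), (378, 14.2), (382, 14.0), (386, 46.3), (390, 48.0), (394, 48.0), (398, 47.7), (406, 14.2), (410, 45.5), (414, 48.1), (418, 48.0), (422, 47.9), (434, 28.1), (466, 48.1), (470, 47.9), (482, 29.8)]
```

>>> {"op": "send_rows", "data": {"moves": [[-1, 0, -6, 0], [-1, 0, -12, 0], [-1, 0, -18, 0], [-1, 0, -25, 0], [-1, 0, -32, 0], [-1, 0, -38, 0], [-1, 0, -41, 0], [-1, 0, -42, 0], [-1, 0, -42, 0]]}}

```text
clock: 29.65
tool_pos: [489.7, -353.4, 47.6]
ee_rot: [[-0.991, -0.13, -0.0], [-0.13, 0.991, 0.0], [0.0, 0.0, -1.0]]
force: [0.3, -0.2, -0.1]
grip_width: 60.3
finger_force: 5.0
```

Run:
```python
from h import *
plate()
```

```text
{'clock': 29.65, 'tool_pos': [489.68, -353.41, 47.64], 'force': [0.3, -0.25, -0.12], 'grip_width': 60.28, 'finger_force': 5.0}
1909 tool x/z pct [[8.0, -28.0], [14.0, -11.0], [15.0, 19.0]]
slope deg (z down per +x) -89.9640275020828
```

>>> {"op": "send_rows", "data": {"moves": [[0, 0, -2, 0], [0, 0, -2, 0], [0, 0, -2, 0], [0, 0, -2, 0], [0, 0, 0, 0], [0, 0, 30, 0], [0, 0, 70, 0], [0, 0, 110, 0], [0, 0, 140, 0], [0, 0, 140, 0]], "gripper": 1}}

```text
clock: 30.53
tool_pos: [492.3, -355.4, 194.8]
ee_rot: [[-0.991, -0.13, 0.007], [-0.13, 0.991, -0.005], [-0.006, -0.006, -1.0]]
force: [0.3, -0.6, 1.3]
grip_width: 91.0
finger_force: 0.0
```

Run:
```python
from h import *
prof(-415,25)
```

```text
{'clock': 30.53, 'tool_pos': [492.26, -355.38, 194.77], 'force': [0.31, -0.64, 1.33], 'grip_width': 91.0, 'finger_force': 0.0}
tool uvz [ 440.9 -417.4  194.8]
cream [(418, 72.9), (422, 57.2), (434, 32.6)]
green [(362, 2.1), (366, 48.2), (370, 48.1), (374, 48.0), (378, 14.2), (382, 14.2), (386, 46.8), (390, 48.2), (394, 48.1), (398, 48.4), (402, 14.0), (406, 14.1), (410, 45.3), (414, 48.2), (418, 48.3), (422, 47.7), (434, 48.0), (438, 48.0), (442, 48.1), (446, 47.9), (454, 14.6), (458, 44.4), (462, 47.8), (466, 48.3), (470, 48.1), (482, 44.9), (486, 48.0), (490, 48.2), (494, 48.4)]
```

>>> {"op": "send_rows", "data": {"moves": [[3, 20, 0, -1], [9, 56, 0, -2], [15, 94, 0, -3], [21, 132, 0, -4], [27, 170, 0, -6], [33, 208, 0, -8], [39, 246, 0, -10], [45, 284, 0, -12], [51, 322, 0, -13], [57, 360, 0, -13]]}}

```text
clock: 31.42
tool_pos: [546.0, 8.5, 187.0]
ee_rot: [[-0.995, 0.097, -0.001], [0.097, 0.995, 0.0], [0.001, -0.0, -1.0]]
force: [1.4, -0.7, -0.3]
grip_width: 91.1
finger_force: 0.0
```

>>> {"op": "send_rows", "data": {"moves": [[6, 38, -20, 0], [12, 76, -50, 0], [17, 98, -85, 0], [17, 102, -110, 0], [17, 102, -115, 0], [17, 102, -115, 0]]}}

```text
clock: 31.92
tool_pos: [561.6, 108.4, 70.5]
ee_rot: [[-0.995, 0.095, -0.005], [0.095, 0.995, -0.001], [0.005, -0.001, -1.0]]
force: [-0.1, -0.8, 0.2]
grip_width: 91.6
finger_force: 0.0
```

```bash
cat >> h.py <<'E'
def drain():
    s=st(); im,w,c=cloud("wrist"); p=w[masks(im)["cream"]]; p=p[np.isfinite(p).all(1)]; p=p[(p[:,2]>46)&(p[:,2]<60)&(p[:,1]>0)]
    u=p[:,:2]@[.9947,-.103]; v=p[:,:2]@[.103,.9947]
    for lo,hi in((400,479),(479,558),(558,640)):
        k=(u>lo)&(u<hi)
        if k.sum()>50: print(np.percentile(u[k],[1,99]),np.percentile(v[k],[1,99]))
    t=s["tool_pos"][:2]; print("tool uv",t@[.9947,-.103],t@[.103,.9947],"yaw",np.degrees(np.arctan2(s["ee_rot"][1,1],s["ee_rot"][0,1])))
E
python3 - <<'E'
from h import *
drain()
E
```

```text
{'clock': 31.92, 'tool_pos': [561.64, 108.42, 70.5], 'force': [-0.08, -0.83, 0.2], 'grip_width': 91.56, 'finger_force': 0.0}
[409.44201599 470.61498918] [136.2468662  192.19421625]
[484.58847827 544.91336844] [136.21824568 195.45321519]
tool uv 547.4968624255433 165.69312559956873 yaw 84.5392055434072
```

>>> {"op": "send_rows", "data": {"moves": [[4, 0, -15, 0], [4, 0, -28, 0], [4, 0, -37, 0], [4, 0, -40, 0], [4, 0, -40, 0]], "grip_force": 3}}

```text
clock: 32.38
tool_pos: [567.3, 108.0, 32.7]
ee_rot: [[-0.995, 0.097, -0.001], [0.097, 0.995, -0.0], [0.001, -0.0, -1.0]]
force: [0.1, 0.5, -0.5]
grip_width: 91.1
finger_force: 0.0
```

>>> {"op": "send_rows", "data": {"moves": [[0, 0, 0, 0], [0, 0, 0, 0], [0, 0, 0, 0], [0, 0, 0, 0], [0, 0, 0, 0], [0, 0, 0, 0], [0, 0, 20, 0], [0, 0, 55, 0], [0, 0, 95, 0], [0, 0, 110, 0]], "gripper": 0.5}}

```text
clock: 33.22
tool_pos: [569.5, 108.9, 147.5]
ee_rot: [[-0.995, 0.096, 0.004], [0.096, 0.995, 0.001], [-0.004, 0.001, -1.0]]
force: [1.6, 0.7, -0.0]
grip_width: 59.8
finger_force: 3.0
```

Run:
```python
from h import *
plate()
```

```text
{'clock': 33.22, 'tool_pos': [569.52, 108.85, 147.48], 'force': [1.55, 0.73, -0.03], 'grip_width': 59.83, 'finger_force': 3.0}
5972 tool x/z pct [[11.0, -22.0], [26.0, -5.0], [46.0, 25.0]]
slope deg (z down per +x) -124.63987686056757
```

>>> {"op": "send_rows", "data": {"moves": [[0, -5, 5, 0], [2, -25, 10, 1], [4, -60, 10, 2], [7, -97, 10, 3], [9, -134, 10, 4], [11, -171, 10, 5], [13, -208, 10, 6], [15, -245, 10, 7], [17, -282, 10, 8], [19, -318, 10, 9]], "grip_force": 8}}

```text
clock: 34.1
tool_pos: [585.6, -211.5, 151.4]
ee_rot: [[-0.998, -0.061, -0.002], [-0.061, 0.998, 0.001], [0.002, 0.001, -1.0]]
force: [1.5, 1.2, -0.5]
grip_width: 60.1
finger_force: 8.0
```

>>> {"op": "send_rows", "data": {"moves": [[2, -35, 0, 1], [5, -70, 0, 2], [8, -100, -10, 3], [9, -118, -30, 4], [9, -123, -55, 4], [9, -123, -75, 4], [9, -123, -87, 4], [9, -123, -90, 4], [9, -123, -90, 4]]}}

```text
clock: 34.85
tool_pos: [595.0, -331.9, 61.7]
ee_rot: [[-0.991, -0.13, -0.002], [-0.13, 0.991, 0.001], [0.002, 0.001, -1.0]]
force: [0.1, 0.7, -0.2]
grip_width: 59.8
finger_force: 8.0
```

Run:
```python
from h import *
plate(); prof(-408,8)
```

```text
{'clock': 34.85, 'tool_pos': [594.98, -331.92, 61.68], 'force': [0.05, 0.67, -0.22], 'grip_width': 59.77, 'finger_force': 8.0}
6025 tool x/z pct [[11.0, -22.0], [25.0, -5.0], [45.0, 25.0]]
slope deg (z down per +x) -124.63618528346755
{'clock': 34.9, 'tool_pos': [595.72, -332.21, 62.91], 'force': [0.22, -0.4, -0.25], 'grip_width': 60.04, 'finger_force': 8.0}
tool uvz [ 546.5 -408.1   62.9]
cream [(418, 73.8), (422, 75.3), (426, 74.9), (430, 49.8)]
green [(398, 35.5), (434, 47.5), (438, 47.9), (442, 48.1), (446, 47.7), (450, 14.0), (454, 14.0), (458, 47.4), (462, 47.9), (466, 48.1), (470, 47.9), (474, 13.9), (478, 14.0), (482, 47.0), (486, 48.1), (490, 48.0), (494, 48.1)]
```

>>> {"op": "send_rows", "data": {"moves": [[-6, -1, 0, 0], [-11, -1, 2, 0], [-17, -2, 4, 0], [-23, -3, 6, 0], [-29, -4, 8, 0], [-35, -5, 9, 0], [-40, -5, 9, 0], [-42, -6, 9, 0], [-42, -6, 9, 0]], "grip_force": 3}}

```text
clock: 35.7
tool_pos: [553.2, -338.6, 71.9]
ee_rot: [[-0.992, -0.13, -0.0], [-0.13, 0.992, 0.0], [0.0, 0.0, -1.0]]
force: [-0.0, 0.5, -0.7]
grip_width: 59.6
finger_force: 3.0
```

Run:
```python
from h import *
plate()
```

```text
{'clock': 35.7, 'tool_pos': [553.19, -338.58, 71.91], 'force': [-0.03, 0.51, -0.69], 'grip_width': 59.64, 'finger_force': 3.0}
1189 tool x/z pct [[14.0, -22.0], [18.0, -20.0], [20.0, -15.0]]
slope deg (z down per +x) -141.39988714742208
```

>>> {"op": "send_rows", "data": {"moves": [[0, 0, 10, 0], [0, 0, 20, 0], [-10, -5, 22, 0], [-20, -9, 22, 0], [-20, -9, 18, 0], [-20, -9, 14, 0], [-20, -9, 14, 0]]}}

```text
clock: 36.33
tool_pos: [532.9, -347.3, 84.7]
ee_rot: [[-0.992, -0.13, -0.001], [-0.13, 0.992, 0.001], [0.001, 0.001, -1.0]]
force: [-1.1, 0.4, -0.8]
grip_width: 59.7
finger_force: 3.0
```

Run:
```python
from h import *
plate("pics/r.png"); prof(-415,8)
im=cv2.imread("pics/r.png"); im2,_,_=cloud("scene"); cv2.imwrite("pics/r2.png",np.hstack([cv2.resize(im[110:300,220:420],None,fx=2,fy=2),cv2.resize(im2[140:200,215:290],(475,380),interpolation=cv2.INTER_CUBIC)])[:,:800])
```

```text
{'clock': 36.33, 'tool_pos': [532.92, -347.26, 84.73], 'force': [-1.07, 0.43, -0.79], 'grip_width': 59.69, 'finger_force': 3.0}
2263 tool x/z pct [[14.0, -21.0], [20.0, -15.0], [63.0, 13.0]]
slope deg (z down per +x) -144.63945300881122
{'clock': 36.38, 'tool_pos': [533.26, -347.21, 85.02], 'force': [-0.62, 0.19, -0.86], 'grip_width': 59.6, 'finger_force': 3.0}
tool uvz [ 482.7 -414.7   85. ]
cream [(418, 73.7), (422, 75.3), (426, 75.0), (462, 104.6), (466, 106.4), (470, 106.0)]
green [(354, 2.4), (362, 47.9), (366, 48.0), (370, 48.0), (374, 47.6), (378, 14.1), (382, 14.1), (386, 48.1), (390, 48.1), (394, 48.0), (398, 47.6), (402, 14.0), (406, 14.1), (410, 47.0), (414, 47.9), (418, 48.0), (434, 46.9), (438, 48.2), (442, 48.0), (446, 48.1), (454, 14.2), (458, 45.2), (462, 48.1), (466, 48.0), (470, 47.8), (482, 23.3)]
```

View pics/r2.png

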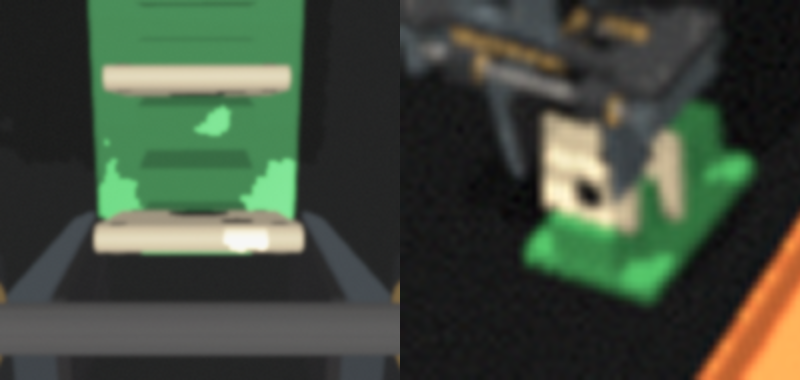

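>>> {"op": "send_rows", "data": {"moves": [[0, 0, -4, 0], [0, 0, -8, 0], [1, 0, -12, 0], [3, 0, -16, 0], [5, 1, -20, 0], [7, 1, -24, 0], [9, 1, -28, 0], [10, 1, -32, 0], [10, 1, -34, 0], [10, 1, -34, 0]]}}

```text
clock: 37.32
tool_pos: [543.8, -346.4, 51.5]
ee_rot: [[-0.991, -0.13, -0.0], [-0.13, 0.991, 0.0], [0.0, 0.0, -1.0]]
force: [-0.2, -0.3, -0.4]
grip_width: 60.1
finger_force: 3.0
```

Run:
```python
from h import *
plate(); prof(-415,8)
```

```text
{'clock': 37.32, 'tool_pos': [543.8, -346.41, 51.54], 'force': [-0.2, -0.32, -0.44], 'grip_width': 60.15, 'finger_force': 3.0}
3124 tool x/z pct [[13.0, -24.0], [18.0, -21.0], [70.0, 17.0]]
slope deg (z down per +x) 164.1080796614996
{'clock': 37.37, 'tool_pos': [543.74, -346.44, 51.74], 'force': [-0.56, 0.21, -0.45], 'grip_width': 60.12, 'finger_force': 3.0}
tool uvz [ 493.1 -415.3   51.7]
cream [(418, 73.7), (422, 75.1), (426, 74.9), (474, 73.8), (478, 76.1), (482, 75.9)]
green [(350, 2.2), (362, 47.6), (366, 48.0), (370, 48.1), (374, 47.3), (378, 14.1), (382, 13.9), (386, 48.5), (390, 48.0), (394, 48.1), (398, 47.6), (402, 14.1), (406, 13.9), (410, 47.6), (414, 48.1), (418, 47.8), (434, 47.5), (438, 48.1), (442, 48.2), (446, 47.8), (454, 14.2), (458, 46.0), (462, 48.0), (466, 48.1), (470, 47.9), (474, 34.3)]
```

>>> {"op": "send_rows", "data": {"moves": [[0, 0, -1, 0], [0, 0, -1, 0], [0, 0, -1, 0], [0, 0, 0, 0], [0, 0, 30, 0], [0, 0, 70, 0], [0, 0, 110, 0], [-2, 15, 140, -1], [-6, 50, 140, -2], [-11, 90, 140, -3]], "gripper": 1}}

```text
clock: 38.25
tool_pos: [533.7, -257.2, 194.5]
ee_rot: [[-0.997, -0.075, 0.004], [-0.075, 0.997, -0.002], [-0.004, -0.003, -1.0]]
force: [0.5, 0.4, -0.5]
grip_width: 91.2
finger_force: 0.0
```

>>> {"op": "send_rows", "data": {"moves": [[-5, 40, 0, -1], [-10, 80, 0, -2], [-15, 120, 0, -3], [-20, 160, 0, -4], [-24, 200, 0, -6], [-28, 240, 0, -8], [-33, 280, 0, -9], [-38, 320, 0, -10], [-42, 355, -10, -10], [-44, 368, -30, -10]]}}

```text
clock: 39.08
tool_pos: [489.6, 115.2, 163.8]
ee_rot: [[-0.996, 0.094, 0.004], [0.094, 0.996, 0.001], [-0.004, 0.002, -1.0]]
force: [0.8, -0.0, 0.8]
grip_width: 91.2
finger_force: 0.0
```

>>> {"op": "send_rows", "data": {"moves": [[0, 3, -30, 0], [0, 3, -60, 0], [0, 3, -85, 0], [0, 3, -90, 0], [0, 3, -90, 0]]}}

```text
clock: 39.5
tool_pos: [487.8, 114.3, 70.9]
ee_rot: [[-0.995, 0.096, -0.003], [0.096, 0.995, -0.001], [0.003, -0.001, -1.0]]
force: [-0.2, -0.4, -0.1]
grip_width: 91.2
finger_force: 0.0
```

Run:
```python
from h import *
drain()
```

```text
{'clock': 39.5, 'tool_pos': [487.78, 114.35, 70.92], 'force': [-0.17, -0.4, -0.08], 'grip_width': 91.22, 'finger_force': 0.0}
[408.78112602 470.14803343] [136.29942377 196.31535999]
tool uv 473.41775422233474 163.98396564323372 yaw 84.47719653318886
```

Good; offset 34. Descend, grip, lift.

>>> {"op": "send_rows", "data": {"moves": [[0, 2, -15, 0], [0, 2, -28, 0], [0, 2, -38, 0], [0, 2, -41, 0], [0, 2, -41, 0]]}}

```text
clock: 39.97
tool_pos: [489.0, 116.5, 31.3]
ee_rot: [[-0.995, 0.096, 0.0], [0.096, 0.995, 0.0], [-0.0, 0.0, -1.0]]
force: [-0.8, -0.4, -0.3]
grip_width: 91.5
finger_force: 0.0
```

>>> {"op": "send_rows", "data": {"moves": [[0, 0, 0, 0], [0, 0, 0, 0], [0, 0, 0, 0], [0, 0, 0, 0], [0, 0, 0, 0], [0, 0, 0, 0], [0, 0, 20, 0], [0, 0, 55, 0], [0, 0, 95, 0], [0, 0, 110, 0]], "gripper": 0.5, "grip_force": 3}}

```text
clock: 40.8
tool_pos: [490.3, 116.9, 145.1]
ee_rot: [[-0.995, 0.096, 0.004], [0.096, 0.995, 0.001], [-0.004, 0.001, -1.0]]
force: [1.5, -0.5, 0.1]
grip_width: 60.1
finger_force: 3.0
```

Run:
```python
from h import *
plate()
```

```text
{'clock': 40.8, 'tool_pos': [490.34, 116.85, 145.14], 'force': [1.46, -0.46, 0.08], 'grip_width': 60.05, 'finger_force': 3.0}
7027 tool x/z pct [[7.0, -25.0], [25.0, -9.0], [48.0, 17.0]]
slope deg (z down per +x) -132.28520833162986
```

>>> {"op": "send_rows", "data": {"moves": [[2, -5, 5, 0], [8, -25, 10, 1], [17, -60, 10, 2], [26, -95, 10, 3], [35, -130, 10, 4], [44, -165, 10, 5], [53, -200, 10, 6], [62, -235, 10, 7], [71, -270, 10, 8], [80, -305, 10, 9]], "grip_force": 8}}

```text
clock: 41.68
tool_pos: [568.0, -190.5, 149.4]
ee_rot: [[-0.998, -0.061, -0.002], [-0.061, 0.998, 0.001], [0.002, 0.001, -1.0]]
force: [0.7, 0.0, 0.2]
grip_width: 60.1
finger_force: 8.0
```

>>> {"op": "send_rows", "data": {"moves": [[9, -35, 0, 1], [18, -70, 0, 2], [24, -105, -10, 3], [27, -133, -30, 4], [27, -143, -55, 4], [27, -143, -75, 4], [27, -143, -90, 4], [27, -143, -95, 4], [27, -143, -95, 4]]}}

```text
clock: 42.43
tool_pos: [594.6, -330.6, 53.9]
ee_rot: [[-0.991, -0.13, -0.003], [-0.131, 0.991, 0.002], [0.003, 0.002, -1.0]]
force: [0.1, 0.2, -0.2]
grip_width: 59.7
finger_force: 8.0
```

Run:
```python
from h import *
plate(); prof(-408,8)
```

```text
{'clock': 42.43, 'tool_pos': [594.65, -330.62, 53.94], 'force': [0.08, 0.24, -0.2], 'grip_width': 59.71, 'finger_force': 8.0}
8217 tool x/z pct [[8.0, -25.0], [27.0, -13.0], [69.0, 17.0]]
slope deg (z down per +x) -163.9249848271851
{'clock': 42.48, 'tool_pos': [595.5, -330.97, 55.47], 'force': [0.36, 0.94, 1.24], 'grip_width': 59.77, 'finger_force': 8.0}
tool uvz [ 546.5 -406.8   55.5]
cream [(418, 73.3), (422, 75.3), (426, 74.9), (474, 74.3), (478, 75.8), (482, 75.2), (498, 40.1)]
green [(398, 29.0), (434, 47.6), (438, 48.0), (442, 48.0), (446, 47.6), (450, 14.1), (454, 13.9), (458, 47.8), (462, 48.0), (466, 48.0), (470, 47.9), (474, 14.0), (486, 48.0), (490, 48.1), (494, 48.1)]
```

>>> {"op": "send_rows", "data": {"moves": [[-4, -1, 0, 0], [-9, -1, 3, 0], [-14, -2, 6, 0], [-20, -3, 9, 0], [-26, -3, 11, 0], [-32, -4, 13, 0], [-37, -5, 13, 0], [-39, -5, 13, 0], [-39, -5, 13, 0]], "grip_force": 3}}

```text
clock: 43.28
tool_pos: [556.1, -336.6, 68.9]
ee_rot: [[-0.992, -0.13, -0.0], [-0.13, 0.992, 0.0], [0.0, 0.0, -1.0]]
force: [-0.2, 0.7, -0.0]
grip_width: 59.9
finger_force: 3.0
```

```bash
sed -i 's/np.abs(q\[...,0\])<70/(q[...,0]>-5)\&(q[...,0]<XM)/; s/def plate(f=None):/def plate(f=None,XM=70):/' h.py
python3 - <<'E'
from h import *
plate(XM=25)
E
```

```text
{'clock': 43.28, 'tool_pos': [556.13, -336.55, 68.91], 'force': [-0.23, 0.73, -0.0], 'grip_width': 59.93, 'finger_force': 3.0}
1479 tool x/z pct [[11.0, -26.0], [15.0, -24.0], [17.0, -1.0]]
slope deg (z down per +x) -96.0014337109074
```

>>> {"op": "send_rows", "data": {"moves": [[0, 0, 18, 0], [0, 0, 40, 0], [-3, -1, 55, 0], [-25, -5, 55, 0], [-55, -11, 55, 0], [-85, -17, 55, 0], [-108, -22, 55, 0], [-114, -23, 45, 0], [-114, -23, 30, 0], [-114, -23, 21, 0]], "grip_force": 5}}

```text
clock: 44.17
tool_pos: [442.3, -359.5, 89.0]
ee_rot: [[-0.992, -0.129, -0.0], [-0.129, 0.992, 0.0], [0.0, 0.0, -1.0]]
force: [-0.5, 0.6, -0.7]
grip_width: 60.1
finger_force: 5.0
```

Run:
```python
from h import *
plate(XM=35); prof(-422,8)
```

```text
{'clock': 44.17, 'tool_pos': [442.29, -359.5, 88.98], 'force': [-0.49, 0.59, -0.7], 'grip_width': 60.11, 'finger_force': 5.0}
326 tool x/z pct [[10.0, -28.0], [15.0, -7.0], [17.0, 33.0]]
slope deg (z down per +x) -85.57575902555588
{'clock': 44.22, 'tool_pos': [441.94, -358.78, 87.48], 'force': [-0.73, 0.61, -3.11], 'grip_width': 60.0, 'finger_force': 5.0}
tool uvz [ 390.6 -414.1   87.5]
cream [(354, 181.4), (358, 181.0), (366, 194.2), (378, 79.8), (422, 57.2), (474, 49.7)]
green [(362, 46.5), (366, 48.2), (370, 48.0), (374, 47.7), (386, 21.4), (410, 48.2), (414, 48.0), (418, 48.1), (458, 45.4), (462, 42.0), (470, 47.5)]
```

>>> {"op": "send_rows", "data": {"moves": [[1, 0, -6, 0], [1, 0, -12, 0], [1, 0, -18, 0], [1, 0, -25, 0], [1, 0, -32, 0], [1, 0, -38, 0], [1, 0, -42, 0], [1, 0, -42, 0]], "grip_force": 4}}

```text
clock: 44.93
tool_pos: [443.6, -359.3, 47.2]
ee_rot: [[-0.991, -0.13, -0.001], [-0.13, 0.991, 0.001], [0.001, 0.001, -1.0]]
force: [0.1, -0.2, -0.7]
grip_width: 60.0
finger_force: 4.0
```

Run:
```python
from h import *
plate(XM=35); prof(-415,20)
```

```text
{'clock': 44.93, 'tool_pos': [443.63, -359.25, 47.2], 'force': [0.12, -0.18, -0.69], 'grip_width': 59.96, 'finger_force': 4.0}
234 tool x/z pct [[9.0, -55.0], [18.0, -34.0], [29.0, -14.0]]
slope deg (z down per +x) 116.43876059572366
{'clock': 44.98, 'tool_pos': [443.63, -359.2, 47.48], 'force': [0.11, 0.19, 0.48], 'grip_width': 59.66, 'finger_force': 4.0}
tool uvz [ 392.2 -414.7   47.5]
cream [(362, 144.8), (366, 153.1), (370, 93.5), (374, 81.2), (378, 75.3), (382, 62.3), (418, 65.9), (422, 61.2)]
green [(362, 46.2), (366, 48.0), (370, 48.0), (374, 47.6), (386, 57.0), (390, 47.9), (394, 48.0), (398, 47.6), (410, 35.9), (414, 34.5)]
```

Top at ≈75: seated. Release, retreat high, and check everything.

>>> {"op": "send_rows", "data": {"moves": [[0, 0, -1, 0], [0, 0, -1, 0], [0, 0, -1, 0], [0, 0, 0, 0], [0, 0, 30, 0], [0, 0, 70, 0], [0, 0, 110, 0], [0, 0, 150, 0], [20, 15, 180, 0], [50, 40, 200, 0]], "gripper": 1}}

```text
clock: 45.87
tool_pos: [492.5, -322.1, 251.3]
ee_rot: [[-0.992, -0.127, 0.003], [-0.127, 0.992, -0.003], [-0.003, -0.003, -1.0]]
force: [0.8, -0.3, 0.4]
grip_width: 91.2
finger_force: 0.0
```

>>> {"op": "send_rows", "data": {"moves": [[0, 40, 0, 0], [0, 80, 0, 0], [0, 120, 0, 0], [0, 160, 0, 0], [0, 200, 0, 0], [0, 240, 0, 0], [0, 280, 0, 0], [0, 320, 0, 0], [0, 340, 0, 0], [0, 345, 0, 0]]}}

```text
clock: 46.7
tool_pos: [491.9, 27.1, 247.2]
ee_rot: [[-0.991, -0.133, 0.0], [-0.133, 0.991, 0.0], [-0.0, 0.0, -1.0]]
force: [0.7, -0.3, 0.3]
grip_width: 91.2
finger_force: 0.0
```

Run:
```python
from h import *
st()
im,w,c=cloud("top"); m=masks(im); a=np.radians(7.6); ex=np.array([np.cos(a),np.sin(a)]); ey=np.array([-np.sin(a),np.cos(a)])
p=w[m["cream"]]; p=p[np.isfinite(p).all(1)]; u=p[:,:2]@ex; v=p[:,:2]@ey
k=(u>350)&(u<510)&(np.abs(v+415)<50)&(p[:,2]>30)
for s0 in (381,405,429,453,477):
    j=k&(np.abs(u-s0)<14)
    if j.sum()>3: print(s0,j.sum(),"u",np.round(np.percentile(u[j],[2,50,98]),0),"v",np.round(np.percentile(v[j],[2,98])),"zmax",np.percentile(p[j,2],95))
print("tray",rect(m["tray"],c,45),"tote",rect(m["tote"],c,60))
h=cv2.cvtColor(im,cv2.COLOR_BGR2HSV); t=np.radians(11.5); q=(w[...,:2]-[531,-137])@np.array([[np.cos(t),-np.sin(t)],[np.sin(t),np.cos(t)]])
k=(np.abs(q[...,0])<96)&(np.abs(q[...,1])<81)&(h[...,1]<80)&(h[...,2]>80); n,l,s_,cc=cv2.connectedComponentsWithStats(k.astype(np.uint8)); print("blocks px",k.sum(),s_[1:].tolist(),np.round(q[k].min(0)),np.round(q[k].max(0)),w[k][:,2].max())
pm=w[m["tote"]]; pm=pm[np.isfinite(pm).all(1)]; print("tote z",np.percentile(pm[:,2],[2,98]))
print("other cream on drain", [r for r in rect(m["cream"],c,53) if 400<r[0][0]<720 and r[0][1]>0])
```

```text
{'clock': 46.7, 'tool_pos': [491.93, 27.1, 247.18], 'force': [0.68, -0.34, 0.25], 'grip_width': 91.21, 'finger_force': 0.0}
429 74 u [419. 423. 431.] v [-442. -385.] zmax 77.61552961450089
477 62 u [475. 478. 486.] v [-441. -385.] zmax 76.47003133948586
tray [(array([ 530.3, -137.1]), array([205. , 169.7]), 11.5)] tote [(array([492.2, 351.8]), array([ 80.2, 136.3]), 83.2)]
blocks px 334 [[363, 176, 1, 2, 2], [364, 180, 1, 1, 1], [370, 190, 22, 21, 246], [382, 190, 10, 11, 85]] [-26. -30.] [40. 81.] 367.1393552007151
tote z [  3.15762268 100.08723536]
other cream on drain []
```

Run:
```python
from h import *
a=np.radians(7.6); ex=np.array([np.cos(a),np.sin(a)]); ey=np.array([-np.sin(a),np.cos(a)])
for n in("top","scene"):
    im,w,c=cloud(n); u=w[...,:2]@ex; v=w[...,:2]@ey
    h=cv2.cvtColor(im,cv2.COLOR_BGR2HSV); k=(u>340)&(u<510)&(np.abs(v+415)<50)&(w[...,2]>50)&(w[...,2]<90)
    print(n,np.histogram(u[k],bins=np.arange(340,515,8)))
    K,R,t=c; q=R@np.r_[378*ex-415*ey,70]+t; q=K@q; q=(q/q[2])[:2].astype(int); print(q)
    cv2.imwrite(f"pics/z_{n}.png",cv2.resize(im[q[1]-40:q[1]+40,q[0]-40:q[0]+40],None,fx=5,fy=5))
    print([(im[q[1]+i,q[0]].tolist(),np.round(w[q[1]+i,q[0]]).tolist()) for i in(-4,0,4)])
```

```text
top (array([ 0,  0,  1,  0,  0,  2,  2,  0,  1, 21, 58,  3,  9,  2,  1,  4, 35,
       49,  4,  2,  0]), array([340, 348, 356, 364, 372, 380, 388, 396, 404, 412, 420, 428, 436,
       444, 452, 460, 468, 476, 484, 492, 500, 508]))
[467 234]
[([117, 189, 97], [444.0, -368.0, 47.0]), ([78, 130, 68], [436.0, -378.0, 12.0]), ([117, 188, 98], [422.0, -367.0, 48.0])]
scene (array([ 0,  0,  0,  1,  3,  0,  3,  2,  0,  2, 60, 28,  3,  2,  0,  0,  9,
       62, 17,  3,  0]), array([340, 348, 356, 364, 372, 380, 388, 396, 404, 412, 420, 428, 436,
       444, 452, 460, 468, 476, 484, 492, 500, 508]))
[257 153]
[([23, 23, 21], [351.0, -434.0, 3.0]), ([29, 43, 28], [371.0, -419.0, 2.0]), ([85, 157, 68], [426.0, -370.0, 44.0])]
```

Run:
```python
from h import *
for n in("top","wrist","scene"):
    im,w,c=cloud(n); m=masks(im)["cream"]; k,l,s_,cc=cv2.connectedComponentsWithStats(m.astype(np.uint8))
    for i in range(1,k):
        if s_[i,4]<25: continue
        p=w[l==i]; p=p[np.isfinite(p).all(1)]
        if len(p) and 250<np.median(p[:,0])<800 and -600<np.median(p[:,1])<500: print(n,cc[i].round(),s_[i,4],np.round(np.percentile(p,5,axis=0)),np.round(np.percentile(p,95,axis=0)))
```

```text
top [461. 199.] 67 [ 523. -385.   23.] [ 543. -321.   78.]
top [464. 218.] 75 [ 469. -382.   41.] [ 483. -327.   78.]
top [465. 259.] 442 [ 337. -397.    1.] [ 394. -340.   13.]
wrist [37. 44.] 567 [ 334. -401.    5.] [ 397. -337.   10.]
wrist [32. 32.] 105 [ 342. -381.    8.] [ 364. -359.   11.]
wrist [47. 56.] 46 [ 375. -359.    8.] [ 385. -349.   11.]
wrist [ 34. 132.] 392 [ 468. -363.   25.] [ 481. -324.   75.]
wrist [ 65. 171.] 114 [ 522. -321.   22.] [ 527. -317.   58.]
wrist [ 25. 175.] 239 [ 522. -370.   57.] [ 534. -318.   75.]
wrist [188. 179.] 32 [ 508. -161.   27.] [ 526. -156.   31.]
wrist [194. 206.] 59 [ 541. -161.   24.] [ 564. -137.   27.]
wrist [216. 208.] 53 [ 541. -128.   17.] [ 564. -105.   26.]
scene [331. 117.] 54 [510.  10. 445.] [532.  53. 462.]
scene [268. 155.] 121 [ 337. -399.    1.] [ 394. -340.   16.]
scene [252. 163.] 123 [ 471. -385.   30.] [ 485. -326.   76.]
scene [245. 171.] 107 [ 524. -376.   24.] [ 537. -318.   78.]
scene [290. 201.] 129 [ 514. -157.   13.] [ 563. -109.   30.]
scene [391. 200.] 91 [308. 155.   3.] [343. 214.  15.]
scene [340. 233.] 498 [424.  82.   7.] [718. 137.  49.]
scene [223. 219.] 92 [ 718. -301.   35.] [ 771. -246.   63.]
scene [413. 259.] 750 [438. 287.   1.] [580. 420.  10.]
scene [359. 297.] 35 [730. 256.  -2.] [766. 305.  27.]
```

>>> {"op": "send_rows", "data": {"moves": [[-9, -38, 0, 0], [-18, -76, 0, 0], [-27, -114, 0, 0], [-36, -152, 0, 0], [-46, -190, 0, 0], [-56, -228, 0, 0], [-66, -266, 0, 0], [-76, -304, 0, 0], [-86, -342, -10, 0], [-94, -375, -30, 0]]}}

```text
clock: 47.83
tool_pos: [397.4, -354.9, 218.6]
ee_rot: [[-0.992, -0.128, 0.003], [-0.128, 0.992, -0.003], [-0.002, -0.003, -1.0]]
force: [1.6, -0.7, 0.1]
grip_width: 91.3
finger_force: 0.0
```

>>> {"op": "send_rows", "data": {"moves": [[-4, -18, -30, 0], [-4, -18, -70, 0], [-4, -18, -100, 0], [-4, -18, -110, 0], [-4, -18, -110, 0]]}}

```text
clock: 48.25
tool_pos: [392.6, -368.3, 104.8]
ee_rot: [[-0.992, -0.129, -0.003], [-0.129, 0.992, 0.003], [0.003, 0.004, -1.0]]
force: [0.0, -0.9, 0.2]
grip_width: 91.6
finger_force: 0.0
```

Run:
```python
from h import *
s=st(); im,w,c=cloud("wrist"); p=w[masks(im)["cream"]]; p=p[np.isfinite(p).all(1)&(p[:,2]<20)]; p=p[np.hypot(p[:,0]-366,p[:,1]+369)<60]
print(len(p),cv2.minAreaRect(p[:,:2].astype(np.float32)),np.median(p[:,2]),np.degrees(np.arctan2(s["ee_rot"][1,1],s["ee_rot"][0,1])))
im,w,c=cloud("top"); p=w[masks(im)["cream"]]; p=p[np.isfinite(p).all(1)&(p[:,2]<20)]; p=p[np.hypot(p[:,0]-366,p[:,1]+369)<60]
print(len(p),cv2.minAreaRect(p[:,:2].astype(np.float32)) if len(p) else 0)
```

```text
{'clock': 48.25, 'tool_pos': [392.56, -368.26, 104.8], 'force': [0.0, -0.94, 0.21], 'grip_width': 91.65, 'finger_force': 0.0}
380 ((365.9398498535156, -368.4056701660156), (65.97550201416016, 65.14956665039062), 7.456307888031006) 1.6922558558652163 97.40418641010321
19 ((346.0638427734375, -347.1193542480469), (9.932466506958008, 16.643966674804688), 41.141178131103516)
```

>>> {"op": "send_rows", "data": {"moves": [[0, 3, -30, 0], [0, 3, -60, 0], [0, 3, -85, 0], [0, 3, -97, 0], [0, 3, -102, 0], [0, 3, -102, 0]]}}

```text
clock: 48.85
tool_pos: [394.8, -366.1, 5.6]
ee_rot: [[-0.991, -0.13, 0.0], [-0.13, 0.991, -0.0], [-0.0, -0.0, -1.0]]
force: [0.1, -0.2, 0.2]
grip_width: 91.2
finger_force: 0.0
```

>>> {"op": "send_rows", "data": {"moves": [[0, 0, 0, 0], [0, 0, 0, 0], [0, 0, 0, 0], [0, 0, 0, 0], [0, 0, 0, 0], [0, 0, 0, 0], [0, 0, 20, 0], [0, 0, 55, 0], [0, 0, 95, 0], [0, 0, 130, 0]], "gripper": 0.5, "grip_force": 3}}

```text
clock: 49.68
tool_pos: [393.9, -365.5, 136.7]
ee_rot: [[-0.991, -0.13, -0.0], [-0.13, 0.991, 0.0], [0.0, 0.0, -1.0]]
force: [0.5, -0.4, -0.4]
grip_width: 59.9
finger_force: 3.0
```

Run:
```python
from h import *
plate()
```

```text
{'clock': 49.68, 'tool_pos': [393.95, -365.47, 136.68], 'force': [0.51, -0.35, -0.44], 'grip_width': 59.9, 'finger_force': 3.0}
621 tool x/z pct [[-0.0, -7.0], [31.0, -2.0], [58.0, 2.0]]
slope deg (z down per +x) -174.62270759386033
```

>>> {"op": "send_rows", "data": {"moves": [[0, 0, 41, 0], [0, 0, 82, 0], [0, 0, 82, 0], [0, 0, 78, 0], [0, 0, 70, 0], [0, 0, 60, 0], [0, 0, 45, 0], [0, 0, 30, 0], [0, 0, 15, 0], [0, 0, 0, 0]]}}

```text
clock: 50.57
tool_pos: [393.1, -364.6, 131.6]
ee_rot: [[-0.991, -0.13, -0.003], [-0.13, 0.991, 0.003], [0.002, 0.003, -1.0]]
force: [-0.8, 0.4, -0.7]
grip_width: 59.7
finger_force: 3.0
```

>>> {"op": "send_rows", "data": {"moves": [[0, 0, 41, 0], [0, 0, 82, 0], [0, 0, 82, 0], [0, 0, 80, 0], [0, 0, 80, 0]]}}

```text
clock: 50.98
tool_pos: [393.4, -364.9, 212.5]
ee_rot: [[-0.991, -0.13, -0.002], [-0.13, 0.991, 0.002], [0.002, 0.002, -1.0]]
force: [-0.7, 0.6, -1.1]
grip_width: 59.7
finger_force: 3.0
```

Run:
```python
from h import *
plate()
```

```text
{'clock': 50.98, 'tool_pos': [393.4, -364.87, 212.46], 'force': [-0.67, 0.55, -1.14], 'grip_width': 59.68, 'finger_force': 3.0}
348 tool x/z pct [[-3.0, -8.0], [6.0, 12.0], [10.0, 52.0]]
slope deg (z down per +x) -98.21616208442707
```

```bash
cat >> h.py <<'E'
def prof2(y0=10):
    s=env.read_state(); im,w,c=cloud("wrist"); q=(w-s["tool_pos"])@s["ee_rot"]
    for a in range(-12,64,8):
        j=(np.abs(q[...,1])<y0)&(q[...,2]>=a)&(q[...,2]<a+8)&(q[...,0]>-25)&(q[...,0]<60)
        if j.sum()>3: print(a,int(j.sum()),np.round(np.percentile(q[...,0][j],[5,50,95]),1),im[j].mean(0).round())
E
python3 - <<'E'
from h import *
prof2(26)
E
```

```text
-12 345 [-1.7  0.4  2.6] [247. 247. 247.]
-4 876 [-3.2  3.3  4.7] [242. 245. 245.]
4 417 [4.3 5.  5.6] [224. 229. 230.]
12 362 [5.2 5.8 6.4] [239. 244. 244.]
20 343 [6.  6.6 7.3] [242. 246. 247.]
28 300 [6.9 7.6 8.3] [196. 201. 203.]
36 264 [7.9 8.5 9.2] [172. 175. 176.]
44 241 [8.7 9.3 9.9] [220. 229. 231.]
52 56 [ 9.4  9.7 10. ] [234. 245. 243.]
```

>>> {"op": "send_rows", "data": {"moves": [[10, 1, -10, 0], [25, 2, -30, 0], [38, 3, -50, 0], [45, 4, -68, 0], [45, 4, -82, 0], [45, 4, -92, 0], [45, 4, -98, 0], [45, 4, -100, 0], [45, 4, -100, 0]], "grip_force": 5}}

```text
clock: 51.83
tool_pos: [439.1, -361.6, 114.5]
ee_rot: [[-0.992, -0.13, -0.0], [-0.13, 0.992, 0.0], [0.0, 0.001, -1.0]]
force: [0.2, -0.0, -0.8]
grip_width: 59.6
finger_force: 5.0
```

Run:
```python
from h import *
prof2(26); prof(-415,25)
```

```text
-12 364 [-1.8  0.4  2.7] [247. 247. 247.]
-4 858 [-3.1  3.4  4.7] [242. 245. 246.]
4 410 [4.3 5.  5.6] [224. 229. 230.]
12 356 [5.1 5.7 6.3] [238. 243. 243.]
20 334 [5.8 6.5 7.1] [243. 246. 247.]
28 304 [6.7 7.4 8. ] [198. 204. 206.]
36 258 [7.6 8.2 8.8] [175. 178. 179.]
44 232 [8.4 9.  9.5] [213. 222. 224.]
52 33 [9.  9.1 9.9] [226. 244. 237.]
60 541 [13.9 18.7 23.7] [163. 239. 135.]
{'clock': 51.88, 'tool_pos': [439.35, -361.9, 115.15], 'force': [0.12, -0.13, -0.26], 'grip_width': 59.7, 'finger_force': 5.0}
tool uvz [ 387.6 -416.8  115.1]
cream [(354, 209.3), (358, 212.1), (362, 221.6), (378, 81.1), (382, 115.1), (386, 30.5), (390, 118.4), (418, 67.7), (422, 61.4), (474, 71.6)]
green [(362, 45.8), (366, 48.0), (370, 48.2), (374, 47.8), (382, 14.1), (386, 19.3), (390, 13.4), (466, 48.4), (470, 47.7)]
```

>>> {"op": "send_rows", "data": {"moves": [[-1, 0, -6, 0], [-1, 0, -11, 0], [-1, 0, -16, 0], [-1, 0, -21, 0], [-1, 0, -26, 0], [-1, 0, -32, 0], [-1, 0, -38, 0], [-1, 0, -43, 0], [-1, 0, -46, 0], [-1, 0, -46, 0]], "grip_force": 4}}

```text
clock: 52.77
tool_pos: [438.1, -361.5, 68.3]
ee_rot: [[-0.991, -0.13, -0.001], [-0.13, 0.991, 0.001], [0.001, 0.001, -1.0]]
force: [-0.5, -0.4, 0.4]
grip_width: 59.9
finger_force: 4.0
```

Run:
```python
from h import *
st(); prof2(26)
```

```text
{'clock': 52.77, 'tool_pos': [438.06, -361.5, 68.26], 'force': [-0.46, -0.36, 0.36], 'grip_width': 59.91, 'finger_force': 4.0}
-12 870 [-2.4  1.3  3.9] [246. 247. 247.]
-4 505 [3.6 4.5 5.3] [238. 242. 243.]
4 430 [4.8 5.5 6.2] [224. 227. 229.]
12 423 [ 5.8  6.6 18.8] [239. 246. 239.]
20 1518 [-24.8  15.3  23.1] [193. 238. 177.]
28 477 [-24.9   8.4  23.2] [161. 218. 145.]
36 225 [-24.9  23.   23.3] [153. 220. 139.]
44 145 [10.8 23.  23.3] [142. 216. 121.]
52 189 [14.8 22.9 23.2] [146. 225. 122.]
60 2495 [23.6 41.2 58.1] [63. 68. 62.]
```

>>> {"op": "send_rows", "data": {"moves": [[0, 0, -1, 0], [0, 0, -1, 0], [0, 0, -1, 0], [0, 0, 0, 0], [0, 0, 10, 0], [0, 0, 40, 0], [0, 0, 80, 0], [0, 0, 120, 0], [0, 0, 160, 0], [0, 30, 180, 0]], "gripper": 1}}

```text
clock: 53.65
tool_pos: [439.8, -335.2, 255.1]
ee_rot: [[-0.992, -0.128, 0.005], [-0.128, 0.992, -0.005], [-0.005, -0.006, -1.0]]
force: [1.0, -0.1, 1.5]
grip_width: 91.4
finger_force: 0.0
```

>>> {"op": "send_rows", "data": {"moves": [[0, 40, 0, 0], [0, 80, 0, 0], [0, 120, 0, 0], [0, 160, 0, 0], [0, 200, 0, 0], [0, 240, 0, 0], [0, 280, 0, 0], [0, 320, 0, 0], [0, 340, 0, 0], [0, 345, 0, 0]]}}

```text
clock: 54.48
tool_pos: [437.9, 16.0, 249.8]
ee_rot: [[-0.991, -0.133, 0.001], [-0.133, 0.991, 0.0], [-0.001, 0.0, -1.0]]
force: [-0.3, -0.3, 0.2]
grip_width: 91.2
finger_force: 0.0
```

Run:
```python
from h import *
a=np.radians(7.6); ex=np.array([np.cos(a),np.sin(a)]); ey=np.array([-np.sin(a),np.cos(a)])
for n in("top","scene"):
    im,w,c=cloud(n); m=masks(im)["cream"]; k,l,s_,cc=cv2.connectedComponentsWithStats(m.astype(np.uint8))
    for i in range(1,k):
        if s_[i,4]<20: continue
        p=w[l==i]; p=p[np.isfinite(p).all(1)]
        if len(p) and 250<np.median(p[:,0])<650 and -600<np.median(p[:,1])<-250:
            u=p[:,:2]@ex; v=p[:,:2]@ey; z=p[:,2]; hi=z>65; lo=(z<60)&(z>48)
            print(n,s_[i,4],"u hi",np.round(np.median(u[hi]),1) if hi.any() else None,"u mid",np.round(np.median(u[lo]),1) if lo.any() else None,"v",np.round(np.percentile(v,[5,95])),"z",np.round(np.percentile(z,[5,97])))
    h=cv2.cvtColor(im,cv2.COLOR_BGR2HSV); q=w[...,:2]
    k=(np.hypot(q[...,0]-531,q[...,1]+137)<75)&(h[...,1]<80)&(h[...,2]>80)&(w[...,2]<70); print(n,"blocks px",k.sum(),np.round(q[k].min(0)),np.round(q[k].max(0)))
    if n=="top": print("tote",rect(masks(im)["tote"],c,60),"tray",rect(masks(im)["tray"],c,45))
```

```text
top 67 u hi 477.5 u mid 485.0 v [-454. -387.] z [20. 79.]
top 76 u hi 422.6 u mid 428.5 v [-441. -386.] z [42. 78.]
top 70 u hi 385.7 u mid None v [-444. -388.] z [45. 78.]
top blocks px 330 [ 505. -164.] [ 568. -101.]
tote [(array([492.2, 352. ]), array([ 80.4, 136.5]), 83.4)] tray [(array([ 529.7, -134.1]), array([205. , 175.9]), 11.5)]
scene 211 u hi 416.9 u mid 425.9 v [-445. -388.] z [26. 77.]
scene 108 u hi 479.9 u mid 482.5 v [-444. -385.] z [26. 77.]
scene blocks px 188 [ 507. -162.] [ 565. -103.]
```

```bash
python3 -c "
from h import *
print(env.hand_in()); st()"
```

```text
the job is handed in; nothing more can be done
None
the job is handed in; nothing more can be done
```

The job is handed in; no verdict came back. The tote was emptied into the tray, hefted empty (about 1.5 N) and set upright on its mat, and all three cream plates stand in rack slots; one had fallen to the bench and was re-racked. In the final check the blocks in the tray were too clustered to count one by one.

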